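# Tip a flange plate upright against its inspection stand and bar it in

### The arm

A 7-joint arm with a two-finger parallel gripper is mounted at the origin on a cart in front of the work surface, level with it; the furniture and walls round the work are solid. World frame = base frame: x ahead of the robot, y to its left, z up, the work surface at z = 0. Lengths are in m, angles in rad, forces in N, time in s.
With the tool pointing down it reaches from about 0.35 to 0.775 m from the base axis. Payload 3.1 kg.
Tool frame: the origin (TCP) lies on the centre line of the jaws, within the pads' length; the fingertips stand 8 mm ahead of it and the grasp point (between the pads) lies 11 mm behind it; y points along the fingers, z is the direction in which the jaws open and shut, and the axes are right-handed (so a half turn about y gives the same grasp; the last joint's range is limited). The gripper opens to 85 mm and grips with 20 to 120 N. Pads are 22 mm wide; open, the fingers measure 114 mm over their backs; the gripper's body (76 mm by 85 mm) begins 54 mm behind the grasp point. The pads swing forward as they close: fully open they stand 13 mm farther back than shut.
Start: joints at [1.236, 0.311, 0.014, 1.512, -0.004, 1.319, -0.027], TCP at [0.159, -0.527, 0.239] pointing down, gripper open.
Joint ranges: [-2.7, 2.7], [-0.3, 1.91], [-1.27, 1.3], [0.12, 2.57], [-1.44, 4.58], [0.2, 2.03], [-3.05, 3.05]. Speed limits (rad/s): [2.79, 2.79, 3.14, 3.14, 3.14, 3.14, 3.14].

### API

Orientations are given as a 3x3 rotation matrix whose columns are the frame's x, y, z axes.
In Python, from plant import manip gives the robot as it stands.
- The arm moves only by the tool servo_tool, never from a script. Its argument "deltas" is text: rows parted by semicolons, each of 7 numbers parted by spaces: the shift along the world's x, y, z in cm, then the turn, a rotation vector about the world's x, y, z in degrees, then the gripper's target within -1 to 1 (shut at 1, half-way at 0, fully open at -1). In form: x y z ax ay az fingers; .... A call has 1 to 5 rows; each row shifts and turns the commanded pose from where the row before left it; what a row does not reach is not made up. A row lasts 1/8 s, in which the tool goes at most 62.5 mm and 10.7 degrees, less where a joint would pass 70% of its speed; a pose out of reach is approached as far as the arm can. A call with a gripper value outside its range is refused whole. The fingers move at their own pace and stop on an object; "squeeze" is the grip in N (left out, the last holds). Time passes only in rows, so rows that do not move let the fingers close. It gives the time, the measured TCP pose, the force and the opening at its end, in the units of the state.
- manip.get_state(): the state, without advancing time (a new reading comes with each control period).
- manip.camera(name): name is "side" or "top"; returns the picture (384x512x3 uint8, red, green, blue); there is no depth.
- manip.get_calibration(name): a dict with "fovy" (degrees; the focal length in pixels is half the picture's height over the tangent of half this angle, whatever the lens; pixels are square), "cx", "cy" (the principal point, pixels), "extrinsics" (4x4, takes a point from camera to world coordinates). Camera axes: x right, y down, z forward; pixel columns grow to the right and rows downward; lengths in m; the calibration is good to about 2 mm. A picture is of the moment at which its call begins. get_calibration takes no time and is no camera call.
- manip.job_done(): hands the job in, once; it reports no verdict.
Trained networks look in the newest picture that a camera, given by its name, has taken for a name from the list of things; names that differ only in an ending like _2 or _b are one class to them, and where a whole thing is asked for, a point or a joint stands for the part that bears it (a point fixed in the world has none). Each returns a list of dicts, best first, with "p" (0 to 1); they miss things now and then, are a little off and sometimes report something else, mostly with a low value. They report only what shows in the picture. A call takes as long as a camera call.
- manip.recognise(camera, thing): "centre" ([column, row] in pixels, amid what is visible of it).
The state is a dict: "time": time; "qpos": joint angles; "joint_vel": joint speeds; "tau": joint torques, N m; "eef_pos": TCP position; "eef_rot": TCP orientation; "wrist_force": force on the tool from outside, world axes, zero at the start; "wrist_torque": the same for the moment, N m; "width": finger opening in m.
Only numpy, scipy, OpenCV 4.12 (cv2) and the standard library are available. Lean on these libraries where they do the work, as an engineer would, in place of code of your own. Each camera call takes 0.05 s, during which the arm holds its last target.

### The job

Stand the flat metal flange plate on end on the inspection stand: push it up to the stand's back plate and tip it up about its far short edge until it stands on that edge on the raised deck, roughly in the middle, leaning flat against the back plate. Only then swing the retaining bar fully down across the front of the plate and let go of everything; do not disturb the other things on the desk.

Things in the scene. Friction and masses are not known exactly. Their poses are not given: they have to be found in the camera images.
- stand: Grey stand fixed to the desk: a block whose flat top, the deck, is 50 mm above the desk. Origin on the desk; x level towards the back plate, y sideways, z up. The deck runs from x = -60 mm (vertical open front, only bare desk before it) to +60 mm, where the back plate rises, and y = -75 to +105 mm.
- back_foot (a point): Point where the back plate's front face meets the deck, mid-place for the flange plate (stand x 60, y 0, z 50 mm). The back plate is flat, 120 mm high, as wide as the deck, and leans back 10 degrees. Axes: x square to the face, into it (10 degrees below level); y as the stand's; z up the leaning face.
- plate_mid (a point): Centre of the loose flat aluminium flange plate, 150 x 100 x 12 mm, 0.3 to 0.55 kg, 40 mm bore, a 10 mm hole near each corner. x along the 150 mm, z through the thickness. Starts flat on the deck, x towards the back plate, up to 7 degrees crooked; far edge 15 to 27 mm from the back plate, near edge 45 to 57 mm out past the open front (30 mm when against the back plate), 50 mm free beneath.
- bar (a joint): Hinge of the retaining bar, rad: 0 = bar points up along the back plate (open), 1.571 = level across the front of the standing plate (closed, at its stop). Stiff friction hinge: about 1 N at the knob moves it; it stays where left.
- bar_pivot (a point): Centre of the bar's hinge: 22 mm before the back plate's face, 85 mm along +y and 80 mm up the face from back_foot; axes as back_foot. Hinge axis square to the face. The steel bar, 14 mm wide, 8 thick, reaches 103 mm; it swings from up (+z) to sideways (-y), passing 6 mm in front of a flange plate flat on the back plate.
- knob (a point): Middle of the bar's black knob: a round peg, 16 mm diameter, 30 mm long, sticking out of the bar's front away from the back plate; 90 mm from the pivot along the bar, 41 mm in front of the face.
- mouse: Computer mouse, 104 x 58 x 37 mm, a bystander; origin under its middle.
- micrometer: Micrometer lying flat, 46 x 140 x 14 mm, a bystander; origin under its middle.
- tape_roll: Roll of masking tape, 104 mm across, 24 mm high, a bystander; origin under its middle.
- calculator: Desk calculator, 125 x 75 x 14 mm, a bystander; origin under its middle.

How it is judged:
On the way:
1. the flange plate stands on its short edge on the deck, leaning flat against the back plate, while the bar is still open (z of plate_mid in the frame of back_foot between 0.065 and 0.085 m and x of plate_mid in the frame of back_foot above -0.014 m and angle between the z axis of plate_mid and the x axis of back_foot, either way round below 0.1 rad and value of joint bar below 0.8 rad), for 0.2 s.
At the end, for the whole second after the job is handed in: Plate on a short edge on the deck, long side up the back plate (0.15 rad), flat on it (0.1 rad; centre under 14 mm before the face), centre 65 to 85 mm up the face, within 30 mm of the middle; bar above 1.43 rad, at rest; bystanders moved under 20 mm (z of plate_mid in the frame of back_foot between 0.065 and 0.085 m and x of plate_mid in the frame of back_foot above -0.014 m and y of plate_mid in the frame of back_foot between -0.03 and 0.03 m and angle between the z axis of plate_mid and the x axis of back_foot, either way round below 0.1 rad and angle between the x axis of plate_mid and the z axis of back_foot, either way round below 0.15 rad and value of joint bar above 1.43 rad and velocity of joint bar below 0.1 rad/s); the robot touches nothing.
It fails at once if a bystander (mouse, micrometer, tape roll, calculator) is moved more than 20 mm (distance of any of mouse, micrometer, tape_roll, calculator from where it was at the start of the episode above 0.02 m).
It also fails if it takes over 58 s, if anything falls off the work surface, if the arm or the gripper's body presses on something with over 40 N, if the wrist force passes 120 N, or if a joint passes its speed limit or range.

## Working session

There is one attempt and no reset: what is moved stays moved. The work goes in short steps, Python scripts to look and compute and a tool call to move; the robot and the scene stay as the last step left them, time stands still between calls to the robot, and variables do not carry over. Pictures are saved under pics/ and viewed, and the job is handed in when it is done.

Besides the shell and the picture viewer there is one more tool, called after "Request:" as name(argument=value, ...), one argument or row to a line, values as JSON. servo_tool: Moves the arm, as the interface text tells. Its arguments: {"type":"object","properties":{"deltas":{"type":"string"},"squeeze":{"type":"number"}},"required":["deltas"]}

```bash
ls; mkdir -p pics; python3 - <<'E'
from plant import manip
import cv2, numpy as np
for n in ("side","top"):
    im=manip.camera(n); cv2.imwrite(f"pics/{n}0.png",im[:,:,::-1])
    print(n,manip.get_calibration(n))
s=manip.get_state()
for k,v in s.items(): print(k,np.round(v,3).tolist())
E
```

```text
pics
side {'fovy': 45.19886606435011, 'cx': 250.48944172048087, 'cy': 196.89244020398337, 'extrinsics': array([[ 0.98130511, -0.10108546,  0.16377425,  0.35371252],
       [-0.19238056, -0.49098971,  0.84965806, -1.2760023 ],
       [-0.00547661, -0.86528078, -0.50125759,  0.82445357],
       [ 0.        ,  0.        ,  0.        ,  1.        ]])}
top {'fovy': 50.661536988055886, 'cx': 254.67222966197005, 'cy': 190.4053264304079, 'extrinsics': array([[-0.02391644, -0.99423506,  0.10452107,  0.49217566],
       [-0.99937963,  0.02648111,  0.02321872, -0.14957649],
       [-0.0258527 , -0.10390092, -0.9942516 ,  1.20810468],
       [ 0.        ,  0.        ,  0.        ,  1.        ]])}
time 0.1
qpos [1.236, 0.312, 0.014, 1.513, -0.004, 1.319, -0.027]
joint_vel [-0.0, -0.001, 0.001, -0.006, 0.002, -0.0, 0.001]
tau [0.001, -38.085, 0.147, -23.124, 0.012, 0.008, 0.0]
eef_pos [0.159, -0.526, 0.238]
eef_rot [[-0.957, -0.001, 0.289], [-0.289, 0.002, -0.957], [0.0, -1.0, -0.002]]
wrist_force [0.917, -0.396, -0.036]
wrist_torque [0.044, -0.016, -0.014]
width 0.086
```

View pics/side0.png

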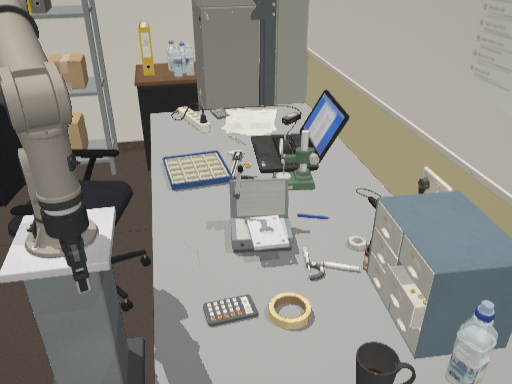

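View pics/top0.png

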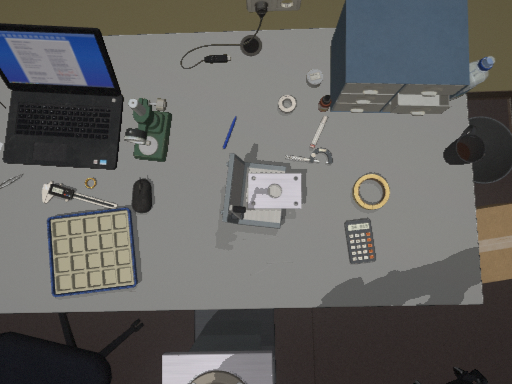

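```bash
python3 - <<'E'
import cv2
a=cv2.imread("pics/side0.png")[165:265,215:315]; b=cv2.imread("pics/top0.png")[145:240,215:315]
cv2.imwrite("pics/zs0.png",cv2.resize(a,None,fx=6,fy=6,interpolation=cv2.INTER_CUBIC))
cv2.imwrite("pics/zt0.png",cv2.resize(b,None,fx=6,fy=6,interpolation=cv2.INTER_CUBIC))
E
```

```text
(no output)
```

View pics/zs0.png

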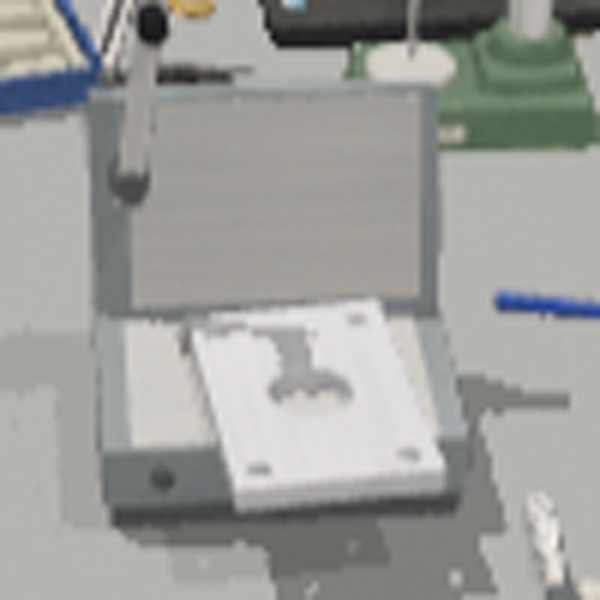

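View pics/zt0.png

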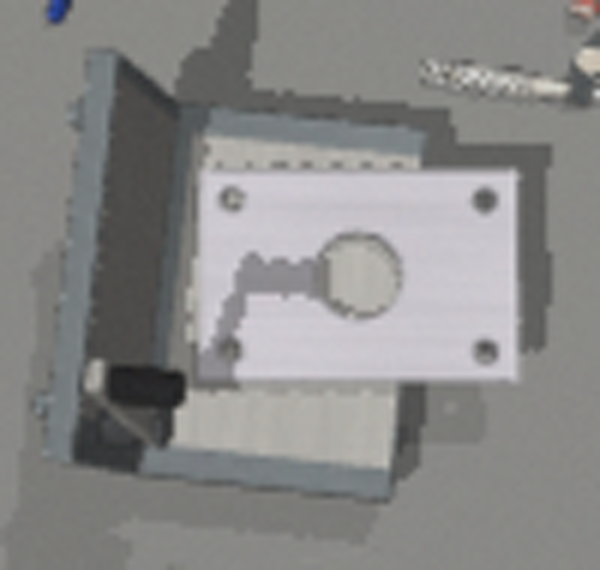

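```bash
cat > h.py <<'E'
import numpy as np, cv2
from scipy.optimize import least_squares
from plant import manip
C={n:manip.get_calibration(n) for n in("side","top")}
def proj(n,P):
    c=C[n];E=c["extrinsics"];f=192/np.tan(np.radians(c["fovy"]/2))
    q=(np.atleast_2d(P)-E[:3,3])@E[:3,:3]
    return np.c_[c["cx"]+f*q[:,0]/q[:,2],c["cy"]+f*q[:,1]/q[:,2]]
def ray(n,uv):
    c=C[n];E=c["extrinsics"];f=192/np.tan(np.radians(c["fovy"]/2))
    d=E[:3,:3]@np.array([(uv[0]-c["cx"])/f,(uv[1]-c["cy"])/f,1]);return E[:3,3],d
def onz(n,uv,z):
    o,d=ray(n,uv);return o+d*(z-o[2])/d[2]
OFF={"side":(215,165),"top":(215,145)}
def unz(n,u): return (np.array(u)+.5)/6-.5+np.array(OFF[n])
def Rz(a): return np.array([[np.cos(a),-np.sin(a),0],[np.sin(a),np.cos(a),0],[0,0,1]])
E
cat > fit.py <<'E'
from h import *
st=[("side",(105,450),(-60,105,50)),("side",(462,437),(-60,-75,50)),("side",(92,92),(80.8,105,168.2)),("side",(437,88),(80.8,-75,168.2)),
("top",(423,130),(-60,-75,50)),("top",(390,500),(-60,105,50)),("top",(183,105),(60,-75,50)),("top",(115,52),(80.8,-75,168.2)),("top",(72,460),(80.8,105,168.2))]
def res(p):
    R=Rz(p[2]);return np.concatenate([(proj(n,R@(np.array(X)/1e3)+[p[0],p[1],0])[0]-unz(n,u)) for n,u,X in st])
r=least_squares(res,[.5,-.2,1.5],loss="soft_l1");print("stand",r.x,np.degrees(r.x[2]));print(np.round(r.fun.reshape(-1,2) if 0 else res(r.x).reshape(-1,2),1).tolist())
S=r.x
pl=[("side",(192,327),(75,50,6)),("side",(380,300),(75,-50,6)),("side",(443,472),(-75,-50,6)),("side",(237,490),(-75,50,6)),
("top",(200,171),(75,-50,6)),("top",(517,170),(-75,-50,6)),("top",(518,379),(-75,50,6)),("top",(196,382),(75,50,6))]
def res2(p):
    R=Rz(p[2]);return np.concatenate([(proj(n,R@(np.array(X)/1e3)+[p[0],p[1],0.056])[0]-unz(n,u)) for n,u,X in pl])
r=least_squares(res2,[.5,-.2,1.5],loss="soft_l1");print("plate",r.x,np.degrees(r.x[2]));print(np.round(res2(r.x).reshape(-1,2),1).tolist())
P=r.x
rel=Rz(S[2]).T@np.array([P[0]-S[0],P[1]-S[1],0]);print("plate in stand mm",rel*1e3,"far edge gap",60-rel[0]*1e3-75, "yaw",np.degrees(P[2]-S[2]))
c,s=np.cos(np.radians(10)),np.sin(np.radians(10))
R=Rz(S[2]);B=R@np.array([[c,0,s],[0,1,0],[-s,0,c]]);bf=R@[.06,0,.05]+[S[0],S[1],0]
piv=bf+B@[-.022,.085,.08]; k=bf+B@[-.041,.085,.17];kc=bf+B@[-.041,-.005,.08]
print("B",B,"\nbf",bf,"piv",piv,"knob",k,"knobclosed",kc)
for n in C: print(n,proj(n,np.array([piv,k])))
for n in C:
  for t in("knob","bar","plate_mid"): print(n,t,[(np.round(d["centre"],1).tolist(),round(d["p"],2)) for d in manip.recognise(n,t)][:2])
for t in("mouse","micrometer","tape_roll","calculator"): 
  d=manip.recognise("top",t)[:2]; print(t,[(np.round(onz("top",e["centre"],.01),3).tolist(),round(e["p"],2)) for e in d])
E
python3 fit.py
```

```text
stand [ 0.61622383 -0.14507053  1.43902669] 82.45015622535115
[[-1.2, -0.5], [1.1, -0.8], [-1.3, 0.3], [0.3, -1.1], [0.9, -0.4], [0.0, 0.3], [-0.5, -0.5], [0.7, -0.3], [-0.1, 0.5]]
plate [ 0.61173115 -0.17921623  1.53965168] 88.21554343797148
[[-1.0, -1.8], [-0.4, -0.3], [0.4, -0.9], [-0.3, -0.4], [0.4, -0.4], [0.2, -0.1], [0.2, 0.2], [0.7, -0.6]]
plate in stand mm [-3.44399712e+01 -3.26246024e-02  0.00000000e+00] far edge gap 19.43997121780535 yaw 5.765387212620324
B [[ 0.12939255 -0.99133094  0.0228154 ]
 [ 0.97627039  0.13138864  0.17214281]
 [-0.17364818  0.          0.98480775]] 
bf [ 0.62410715 -0.08559067  0.05      ] piv [ 0.53882261 -0.08212916  0.13260488] knob [ 0.53841754 -0.08518545  0.22453689] knobclosed [ 0.62558394 -0.11250328  0.1359042 ]
side [[235.82458659 194.82130922]
 [235.18469618 167.94958424]]
top [[239.32004746 215.72555815]
 [238.17584815 214.27611028]]
side knob [([242.2, 178.3], 0.47)]
side bar [([237.6, 179.0], 0.47)]
side plate_mid [([267.0, 233.5], 0.59)]
top knob [([240.0, 209.2], 0.67)]
top bar [([237.9, 210.2], 0.54)]
top plate_mid [([266.6, 193.0], 0.94)]
mouse [([0.607, 0.217, 0.01], 0.73)]
micrometer [([0.72, -0.295, 0.01], 0.5)]
tape_roll [([0.617, -0.498, 0.01], 0.57)]
calculator [([0.461, -0.416, 0.01], 0.96)]
```

```bash
cat >> h.py <<'E'
from scipy.spatial.transform import Rotation as Ro
S=np.array([0.6162,-0.1451,np.radians(82.45)])
RS=Rz(S[2])
def w(p): return RS@(np.array(p)/1e3)+[S[0],S[1],0]   # stand mm -> world m
def tool(a,yaw=0):
    a=np.radians(a);return Rz(S[2]+np.radians(yaw))@np.array([[0,np.cos(a),-np.sin(a)],[1,0,0],[0,-np.sin(a),-np.cos(a)]])
def now():
    s=manip.get_state();p=RS.T@(s["eef_pos"]-[S[0],S[1],0])*1e3
    y=RS.T@s["eef_rot"][:,1]
    print("t",round(float(s["time"]),2),"tcp stand mm",p.round(1),"alpha",round(float(np.degrees(np.arctan2(-y[2],y[0]))),1),"q",s["qpos"].round(2),"F stand",(RS.T@s["wrist_force"]).round(1),"w",round(float(s["width"])*1e3,1));return s
def delta(p,a,yaw=0):
    s=now();d=(w(p)-s["eef_pos"])*100
    r=Ro.from_matrix(tool(a,yaw)@s["eef_rot"].T).as_rotvec(degrees=True)
    print("-> ",p,a,yaw,"shift cm",d.round(2),"rot deg",r.round(1),"rows>=",max(np.linalg.norm(d)/6.2,np.linalg.norm(r)/10.6).round(2))
def pic(n,name,box=None,f=6):
    im=manip.camera(n)[:,:,::-1]
    if box: im=im[box[1]:box[3],box[0]:box[2]];im=cv2.resize(im,None,fx=f,fy=f,interpolation=cv2.INTER_CUBIC)
    cv2.imwrite(f"pics/{name}.png",im)
E
python3 - <<'E'
from h import *
for p in [(288,158),(330,163),(327,118),(313,149)]: print(onz("top",p,.01).round(3))
print(w([-220,0,300]))
delta([-220,0,300],90)
delta([-220,0,300],20)
E
```

```text
[ 0.713 -0.224  0.01 ]
[ 0.694 -0.348  0.01 ]
[ 0.832 -0.345  0.01 ]
[ 0.738 -0.299  0.01 ]
[ 0.5872939  -0.36319273  0.3       ]
t 0.6 tcp stand mm [-438.3  403.3  239.3] alpha 90.0 q [ 1.24  0.31  0.01  1.51 -0.    1.32 -0.03] F stand [ 1.1 -1.2  0. ] w 85.2
->  [-220, 0, 300] 90 0 shift cm [42.85 16.34  6.07] rot deg [  0.   -0.  -24.3] rows>= 7.46
t 0.6 tcp stand mm [-438.3  403.3  239.3] alpha 90.0 q [ 1.24  0.31  0.01  1.51 -0.    1.32 -0.03] F stand [ 1.1 -1.2  0. ] w 85.2
->  [-220, 0, 300] 20 0 shift cm [42.85 16.34  6.07] rot deg [ 70.2   5.7 -21.2] rows>= 7.46
```

Request:
servo_tool(
  deltas="4.3 1.6 0.6 0 0 -2.4 -1;4.3 1.6 0.6 0 0 -2.4 -1;4.3 1.6 0.6 0 0 -2.4 -1;4.3 1.6 0.6 0 0 -2.4 -1;4.3 1.6 0.6 0 0 -2.4 -1",
)

```text
time: 1.23
eef_pos: [0.3751, -0.4461, 0.2696]
eef_rot: [[-0.997, 0.0, 0.082], [-0.082, -0.0, -0.997], [-0.0, -1.0, 0.0]]
wrist_force: [1.1, -0.5, 0.8]
width: 0.0855
```

Request:
servo_tool(
  deltas="4.3 1.6 0.6 0 0 -2.4 -1;4.3 1.6 0.6 0 0 -2.4 -1;4.3 1.6 0.6 0 0 -2.4 -1;4.3 1.6 0.6 0 0 -2.4 -1;4.3 1.6 0.6 0 0 -2.4 -1",
)

```text
time: 1.85
eef_pos: [0.59, -0.3661, 0.2995]
eef_rot: [[-0.992, 0.0, -0.127], [0.127, -0.0, -0.992], [-0.0, -1.0, 0.0]]
wrist_force: [0.5, -0.4, 0.6]
width: 0.0853
```

```bash
python3 - <<'E'
from h import *
delta([-220,0,300],20,5.8)
E
```

```text
t 1.85 tcp stand mm [-222.6   -3.1  299.5] alpha 90.0 q [ 0.56  0.63 -0.07  0.89  0.04  1.63 -1.19] F stand [-0.3 -0.5  0.6] w 85.3
->  [-220, 0, 300] 20 5.8 shift cm [-0.27  0.3   0.05] rot deg [69.8 -5.5  4.9] rows>= 6.62
```

Request:
servo_tool(
  deltas="0 0 0 8.7 -0.7 0.6 -1;0 0 0 8.7 -0.7 0.6 -1;0 0 0 8.7 -0.7 0.6 -1;0 0 0 8.7 -0.7 0.6 -1",
)

```text
time: 2.35
eef_pos: [0.5846, -0.3637, 0.2885]
eef_rot: [[-0.996, 0.031, -0.087], [0.091, 0.522, -0.848], [0.019, -0.852, -0.523]]
wrist_force: [0.7, 0.6, -2.0]
width: 0.0856
```

Request:
servo_tool(
  deltas="0 0 0 8.7 -0.7 0.6 0;0 0 0 8.7 -0.7 0.6 0;0 0 0 8.7 -0.7 0.6 0;0 0 0 8.7 -0.7 0.6 0",
)

```text
time: 2.85
eef_pos: [0.5635, -0.3191, 0.2692]
eef_rot: [[-0.996, 0.092, -0.016], [0.091, 0.908, -0.409], [-0.023, -0.408, -0.913]]
wrist_force: [0.2, 0.6, -1.4]
width: 0.0422
```

```bash
python3 - <<'E'
from h import *
delta([-220,0,300],20,5.8)
pic("side","s1");pic("top","t1")
E
```

```text
t 2.85 tcp stand mm [-179.4   29.4  269.2] alpha 24.1 q [ 1.12  1.27 -1.21  0.58 -0.02  2.03 -1.4 ] F stand [ 0.6 -0.1 -1.4] w 42.2
->  [-220, 0, 300] 20 5.8 shift cm [ 2.38 -4.41  3.08] rot deg [4.2 1.  3.5] rows>= 0.95
```

View pics/s1.png

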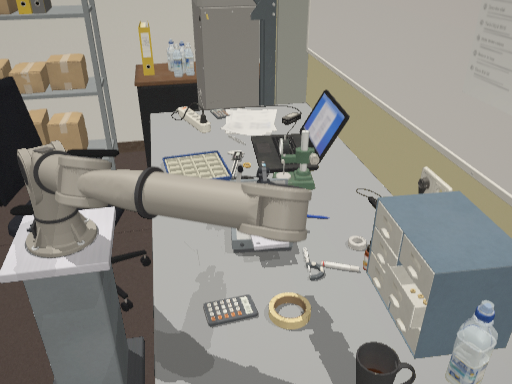

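View pics/t1.png

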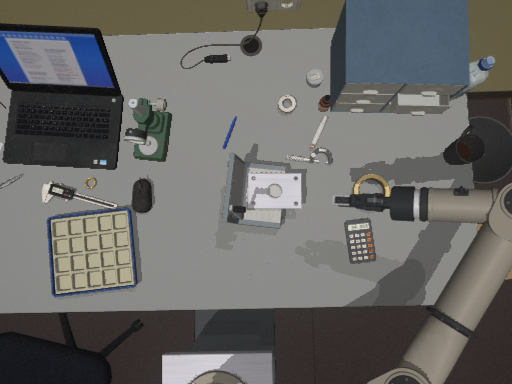

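```bash
cat > kin.py <<'E'
from h import *
import itertools
Q=[([1.236,0.312,0.014,1.513,-0.004,1.319,-0.027],)]
def rz(a):return Ro.from_euler('z',a).as_matrix()
def ry(a):return Ro.from_euler('y',a).as_matrix()
def fk(q,L,sg,full=False):
    d1,a2,d3,a3,d5,a5,d7=L
    R=rz(sg[0]*q[0]);p=np.array([0,0,d1.item() if hasattr(d1,'item') else d1]);pts=[p]
    R=R@ry(q[1])@rz(sg[1]*q[2]);p=p+R@[a2,0,d3];pts.append(p)
    R=R@ry(q[3])@rz(sg[2]*q[4]);p=p+R@[a3,0,d5];pts.append(p)
    R=R@ry(q[5])@rz(sg[3]*q[6]);p=p+R@[a5,0,d7];pts.append(p)
    return (R,p,pts) if full else (R,p)
E
python3 - <<'E'
from kin import *
s=manip.get_state();print(repr(s["qpos"]),repr(s["eef_pos"]));
q0=[1.236,0.312,0.014,1.513,-0.004,1.319,-0.027];R0=np.array([[-0.957,-0.001,0.289],[-0.289,0.002,-0.957],[0,-1,-.002]])
D=[(q0,R0,np.array([.159,-.526,.238])),([.56,.63,-.07,.89,.04,1.63,-1.19],np.array([[-0.992,0,-.127],[.127,0,-.992],[0,-1,0]]),np.array([.59,-.3661,.2995])),(s["qpos"],s["eef_rot"],s["eef_pos"])]
for sg in itertools.product([1,-1],repeat=4):
    F=[fk(q,(0,)*7,sg)[0] for q,_,_ in D]
    # constant offset G: R_meas = F G
    G=F[0].T@D[0][1]
    e=[np.degrees(Ro.from_matrix((f@G).T@d[1]).magnitude()) for f,d in zip(F,D)]
    if max(e)<15: 
        print(sg,np.round(e,1),G.round(2).tolist())
        r=least_squares(lambda L:np.concatenate([fk(q,L,sg)[1]-p for q,_,p in D]+[1e-3*np.array(L)]),[.3,0,.4,0,.4,0,.2]);print(r.x.round(3),(r.fun[:9]*1e3).round(1))
E
```

```text
array([ 1.12451387,  1.27584982, -1.20344508,  0.58610691, -0.02240219,
        2.03202556, -1.3972083 ]) array([ 0.56242705, -0.32054431,  0.26218165])
(-1, -1, 1, -1) [0.  4.8 2.6] [[0.0, 0.0, -1.0], [-1.0, 0.01, -0.0], [0.01, 1.0, -0.0]]
[ 0.309 -0.071  0.484  0.052  0.446 -0.052  0.397] [ 11.6   2.8  -5.    1.3   5.9  15.1   2.7   5.6 -10.1]
(-1, -1, -1, -1) [0.  0.4 0. ] [[0.0, -0.0, -1.0], [-1.0, 0.0, -0.0], [0.0, 1.0, -0.0]]
[ 0.257 -0.037  0.5   -0.005  0.427 -0.018  0.406] [15.4  5.2 -1.7  0.9  1.4  4.9  0.7  2.  -3.2]
```

```bash
cat > kin.py <<'E'
from h import *
import json
lo=np.array([-2.7,-.3,-1.27,.12,-1.44,.2,-3.05]);hi=np.array([2.7,1.91,1.3,2.57,4.58,2.03,3.05])
def rz(a):return Ro.from_euler('z',a).as_matrix()
def ry(a):return Ro.from_euler('y',a).as_matrix()
G=np.array([[0,0,-1],[-1,0,0],[0,1,0.]])
def fk(q,L,full=False):
    d1,a2,b2,d3,a3,b3,d5,a5,b5,d7=L
    R=rz(-q[0]);p=np.array([0,0,d1]);pts=[p]
    R=R@ry(q[1])@rz(-q[2]);p=p+R@[a2,b2,d3];pts.append(p)
    R=R@ry(q[3])@rz(-q[4]);p=p+R@[a3,b3,d5];pts.append(p)
    R=R@ry(q[5])@rz(-q[6]);p=p+R@[0,0,d7];pts.append(p)
    return (R@G,p,pts) if full else (R@G,p)
D=[([1.236,0.312,0.014,1.513,-0.004,1.319,-0.027],[.159,-.526,.238]),([.56,.63,-.07,.89,.04,1.63,-1.19],[.59,-.3661,.2995]),([ 1.12451387,  1.27584982, -1.20344508,  0.58610691, -0.02240219,
        2.03202556, -1.3972083 ],[ 0.56242705, -0.32054431,  0.26218165])]
def fit(D):
    L0=np.array([.3,0,0,.4,0,0,.4,0,0,.3])
    return least_squares(lambda L:np.concatenate([fk(q,L)[1]-p for q,p in D]+[5e-2*(L-L0)[[1,2,4,5,7,8]],1e-2*(L-L0)[[0,3,6,9]]]),L0)
E
python3 - <<'E'
from kin import *
r=fit(D);print(r.x.round(3),(r.fun[:9]*1e3).round(1))
E
```

```text
[ 0.258 -0.021 -0.044  0.482 -0.018  0.027  0.431  0.     0.     0.396] [-0.6 -0.  -1.   1.   1.5  3.2  0.5  1.3 -2.1]
```

```bash
cat >> kin.py <<'E'
L=fit(D).x
def ik(p,R,q0,mg=0.05):
    f=lambda q:np.concatenate([(fk(q,L)[1]-p)*10,Ro.from_matrix(fk(q,L)[0]@R.T).as_rotvec()*3])
    q0=np.clip(q0,lo+mg+.01,hi-mg-.01)
    r=least_squares(f,q0,bounds=(lo+mg,hi-mg));return r.x,r.cost
E
python3 - <<'E'
from kin import *
rng=np.random.default_rng(0)
for a,p in((10,[-108,0,58]),(20,[-105,0,65]),(30,[-100,0,75]),(60,[-40,0,160]),(100,[70,0,190])):
    sol=[]
    for i in range(40):
        q,c=ik(w(p),tool(a,0),rng.uniform(lo,hi))
        if c<1e-5 and not any(np.abs(q-s).max()<.4 for s in sol): sol.append(q)
    print(a)
    for q in sol[:7]:
        pts=fk(q,L,True)[2]; print("  ",q.round(2),"elbow",pts[1].round(2),"wrist",pts[2].round(2))
E
```

```text
10
   [ 1.14  1.61 -1.22  0.73  0.01  1.81 -1.26] elbow [ 0.17 -0.45  0.21] wrist [ 0.55 -0.64  0.13]
   [ 0.88  1.42 -0.22  0.77 -0.82  1.91 -0.84] elbow [ 0.27 -0.4   0.34] wrist [ 0.55 -0.64  0.13]
   [ 1.05  1.48 -0.76  0.76 -0.39  1.81 -1.05] elbow [ 0.2  -0.44  0.29] wrist [ 0.55 -0.64  0.13]
20
   [ 1.05  1.34 -0.71  0.88 -0.33  1.7  -1.04] elbow [ 0.19 -0.43  0.35] wrist [ 0.55 -0.62  0.2 ]
   [ 0.67  1.31  0.33  0.9  -1.13  1.98 -0.64] elbow [ 0.34 -0.31  0.41] wrist [ 0.55 -0.62  0.2 ]
30
   [ 1.08  1.23 -0.78  0.99 -0.2   1.59 -1.11] elbow [ 0.18 -0.43  0.41] wrist [ 0.56 -0.58  0.27]
   [ 0.83  1.13 -0.16  1.01 -0.67  1.68 -0.82] elbow [ 0.26 -0.35  0.47] wrist [ 0.56 -0.58  0.27]
   [ 1.19  1.38 -1.22  0.96  0.18  1.62 -1.34] elbow [ 0.15 -0.46  0.31] wrist [ 0.56 -0.58  0.27]
   [ 0.52  1.24  0.61  1.02 -1.22  1.96 -0.56] elbow [ 0.37 -0.24  0.46] wrist [ 0.56 -0.58  0.27]
60
   [ 0.19  0.78  0.64  1.3  -0.85  1.57 -0.78] elbow [ 0.3  -0.08  0.63] wrist [ 0.58 -0.38  0.5 ]
   [ 0.79  0.71 -0.45  1.27 -0.22  1.37 -1.22] elbow [ 0.19 -0.26  0.62] wrist [ 0.58 -0.38  0.5 ]
   [ 0.52  0.69  0.03  1.29 -0.5   1.42 -1.02] elbow [ 0.23 -0.18  0.65] wrist [ 0.58 -0.38  0.5 ]
   [ 1.11  0.96 -1.22  1.23  0.36  1.45 -1.63] elbow [ 0.15 -0.39  0.51] wrist [ 0.58 -0.38  0.5 ]
100
   [-0.18  0.52  0.27  1.36  0.04  1.29 -1.66] elbow [0.22 0.   0.69] wrist [ 0.63 -0.01  0.58]
   [-0.55  0.69  0.95  1.38 -0.38  1.31 -1.34] elbow [0.23 0.13 0.66] wrist [ 0.63 -0.01  0.58]
   [ 0.56  0.68 -1.01  1.31  0.71  1.54 -2.12] elbow [ 0.25 -0.2   0.62] wrist [ 0.63 -0.01  0.58]
   [ 0.33  0.55 -0.55  1.33  0.45  1.4  -1.96] elbow [ 0.23 -0.13  0.67] wrist [ 0.63 -0.01  0.58]
```

```bash
python3 - <<'E'
from kin import *
q=manip.get_state()["qpos"]
for p,a,y in (([-140,-10.7,120],25,5.8),([-140,-10.7,67],25,5.8),([-85,-5,67],25,5.8),([-82,-5,114],25,5.8)):
    q,c=ik(w(p),tool(a,y),q,.02);print(p,c,q.round(2))
delta([-140,-10.7,120],25,5.8)
E
```

```text
[-140, -10.7, 120] 5.940049595283757e-12 [ 1.03  1.45 -1.25  0.54  0.17  1.98 -1.3 ]
[-140, -10.7, 67] 1.0595917364965242e-15 [ 1.03  1.51 -1.25  0.54  0.22  1.95 -1.25]
[-85, -5, 67] 3.983874585396099e-14 [ 1.09  1.47 -1.25  0.8   0.19  1.77 -1.29]
[-82, -5, 114] 3.564865824007821e-13 [ 1.09  1.41 -1.25  0.81  0.14  1.79 -1.33]
t 2.95 tcp stand mm [-181.    30.3  262.2] alpha 23.9 q [ 1.12  1.28 -1.2   0.59 -0.02  2.03 -1.4 ] F stand [-0.9 -0.  -1.1] w 42.5
->  [-140, -10.7, 120] 25 5.8 shift cm [  4.6    3.53 -14.22] rot deg [-1.   0.9  3.5] rows>= 2.48
```

Request:
servo_tool(
  deltas="1.2 0.9 -3.5 -0.2 0.2 0.9 0;1.2 0.9 -3.5 -0.2 0.2 0.9 0;1.1 0.9 -3.5 -0.2 0.2 0.9 0;1.1 0.9 -3.5 -0.2 0.2 0.9 0",
)

```text
time: 3.45
eef_pos: [0.6113, -0.2805, 0.1289]
eef_rot: [[-1.0, 0.024, 0.0], [0.021, 0.902, -0.431], [-0.01, -0.431, -0.902]]
wrist_force: [-0.7, -0.2, 0.0]
width: 0.0426
```

```bash
python3 - <<'E'
from h import *
delta([-140,-10.7,67],25,5.8)
pic("top","t2",(200,120,460,250),3);pic("side","s2",(180,130,380,330),3)
E
```

```text
t 3.45 tcp stand mm [-134.9  -12.9  128.9] alpha 25.6 q [ 1.01  1.42 -1.14  0.56  0.07  1.95 -1.26] F stand [-0.3  0.7  0. ] w 42.6
->  [-140, -10.7, 67] 25 5.8 shift cm [-0.29 -0.48 -6.19] rot deg [ 0.5  0.6 -0.5] rows>= 1.0
```

View pics/t2.png

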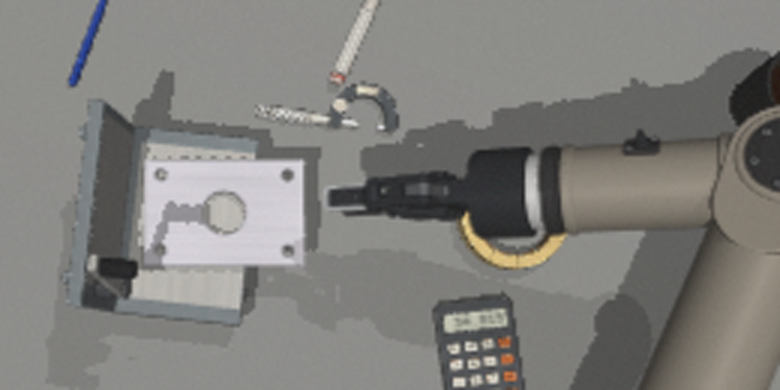

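View pics/s2.png

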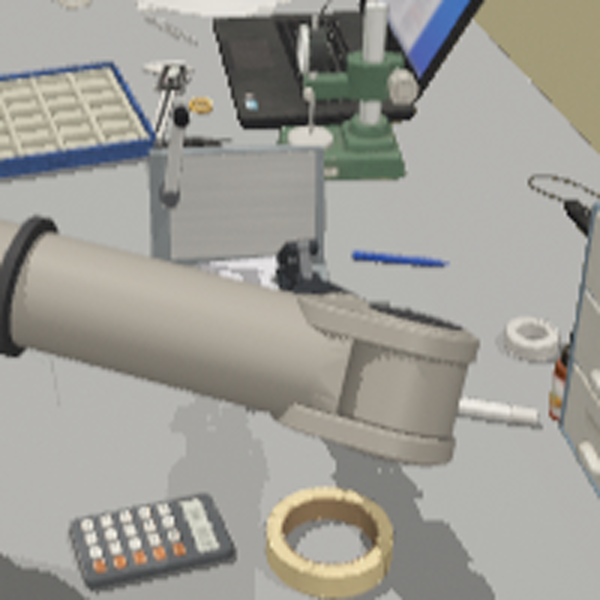

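Request:
servo_tool(
  deltas="-0.1 -0.2 -3.1 0.3 0.3 -0.2 0;-0.1 -0.2 -3.1 0.2 0.3 -0.2 0",
)

```text
time: 3.8
eef_pos: [0.6082, -0.2874, 0.0681]
eef_rot: [[-0.999, 0.031, -0.013], [0.033, 0.906, -0.421], [-0.001, -0.421, -0.907]]
wrist_force: [-0.2, 0.3, -0.8]
width: 0.0427
```

```bash
python3 - <<'E'
from h import *
delta([-85,-5,67],25,5.8)
s=manip.get_state()
print(proj("top",s["eef_pos"]))
pic("top","t3",(230,145,360,235),6)
E
```

```text
t 3.8 tcp stand mm [-142.1  -10.8   68.1] alpha 25.0 q [ 1.01  1.49 -1.11  0.55  0.1   1.92 -1.2 ] F stand [ 0.3  0.3 -0.8] w 42.7
->  [-85, -5, 67] 25 5.8 shift cm [ 0.18  5.74 -0.11] rot deg [-0.1  0.1  0.2] rows>= 0.93
[[313.04484334 190.19834546]]
```

View pics/t3.png

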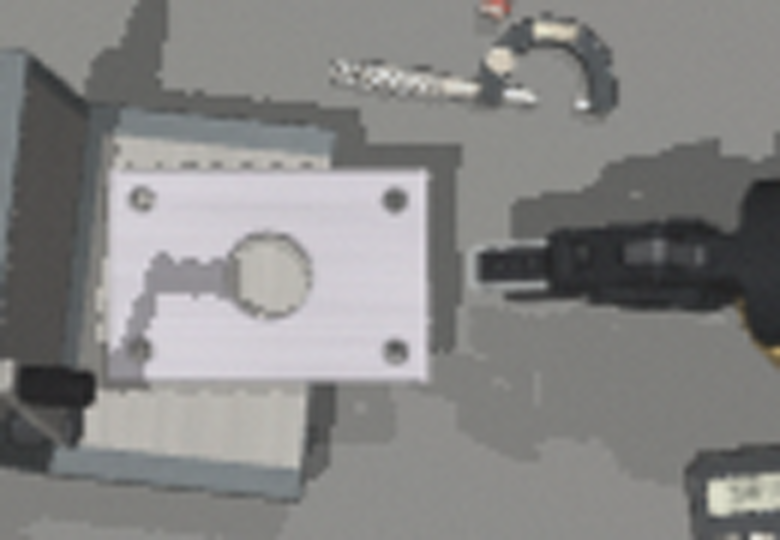

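Request:
servo_tool(
  deltas="0.1 2 0 0 0 0 0;0 2 0 0 0 0 0;0.1 1.7 -0.1 0 0 0 0;0 0 0 0 0 0 0",
)

```text
time: 4.35
eef_pos: [0.6094, -0.2289, 0.067]
eef_rot: [[-1.0, 0.027, -0.014], [0.031, 0.908, -0.419], [0.001, -0.419, -0.908]]
wrist_force: [0.6, -0.8, 0.6]
width: 0.0427
```

```bash
python3 - <<'E'
from h import *
delta([-82,-5,114],25,5.8)
pic("top","t4",(230,145,360,235),6)
E
```

```text
t 4.35 tcp stand mm [-84.   -4.2  67. ] alpha 24.9 q [ 1.06  1.44 -1.13  0.8   0.09  1.75 -1.24] F stand [-0.8 -0.8  0.6] w 42.7
->  [-82, -5, 114] 25 5.8 shift cm [0.1  0.19 4.7 ] rot deg [-0.2 -0.1 -0. ] rows>= 0.76
```

View pics/t4.png

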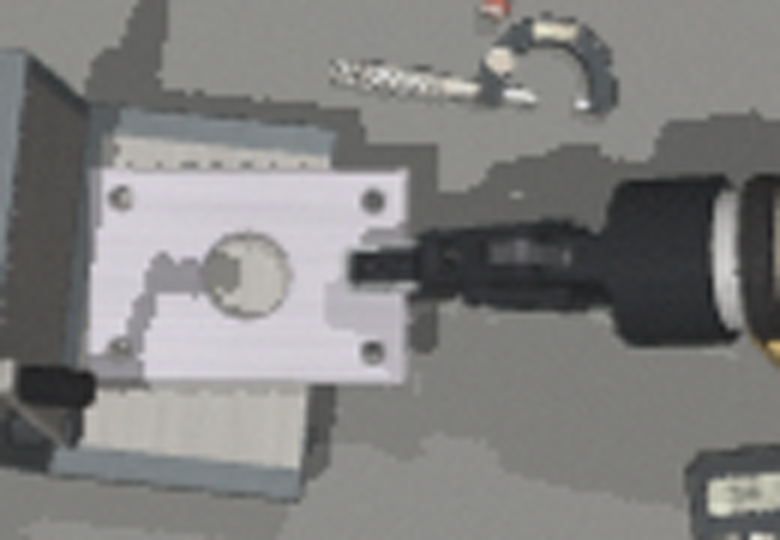

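Request:
servo_tool(
  deltas="0.1 0.4 1.6 0 0 0 0;0 0.4 1.6 0 0 0 0;0.1 0.4 1.5 0 0 0 0;0 0 0 0 0 0 0",
)

```text
time: 4.9
eef_pos: [0.6125, -0.217, 0.1161]
eef_rot: [[-0.999, 0.03, -0.011], [0.032, 0.908, -0.418], [-0.002, -0.418, -0.908]]
wrist_force: [1.0, -3.0, -0.9]
width: 0.0427
```

```bash
python3 - <<'E'
from h import *
now()
pic("top","t5",(230,145,360,235),6);pic("side","s5",(180,130,330,280),4)
E
```

```text
t 4.9 tcp stand mm [-71.7  -5.8 116.1] alpha 24.8 q [ 1.07  1.38 -1.15  0.84  0.06  1.74 -1.29] F stand [-2.8 -1.4 -0.9] w 42.7
```

View pics/t5.png

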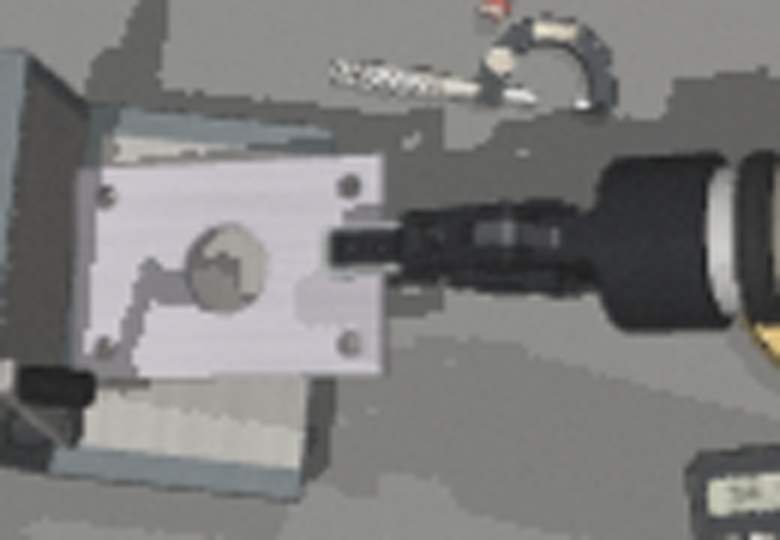

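View pics/s5.png

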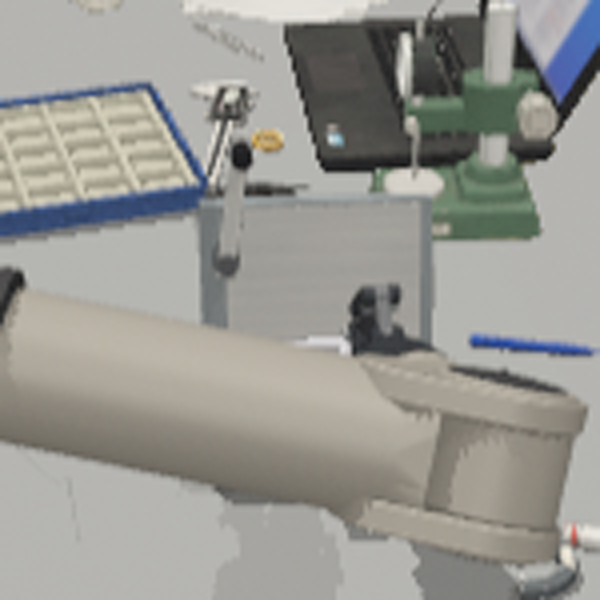

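Request:
servo_tool(
  deltas="0 0 0 0 0 0 1;0 0 0 0 0 0 1;0 0 0 0 0 0 1;0 0 0 0 0 0 1;0 0 0 0 0 0 1",
  squeeze=40,
)

```text
time: 5.62
eef_pos: [0.6117, -0.2169, 0.1133]
eef_rot: [[-1.0, 0.028, -0.015], [0.031, 0.908, -0.417], [0.002, -0.417, -0.909]]
wrist_force: [-2.0, -2.9, -0.9]
width: 0.0111
```

```bash
python3 - <<'E'
from h import *
now()
pic("top","t6",(230,145,360,235),6)
E
```

```text
t 5.62 tcp stand mm [-71.8  -5.  113.3] alpha 24.8 q [ 1.07  1.39 -1.15  0.84  0.06  1.74 -1.29] F stand [-3.2  1.6 -0.9] w 11.1
```

View pics/t6.png

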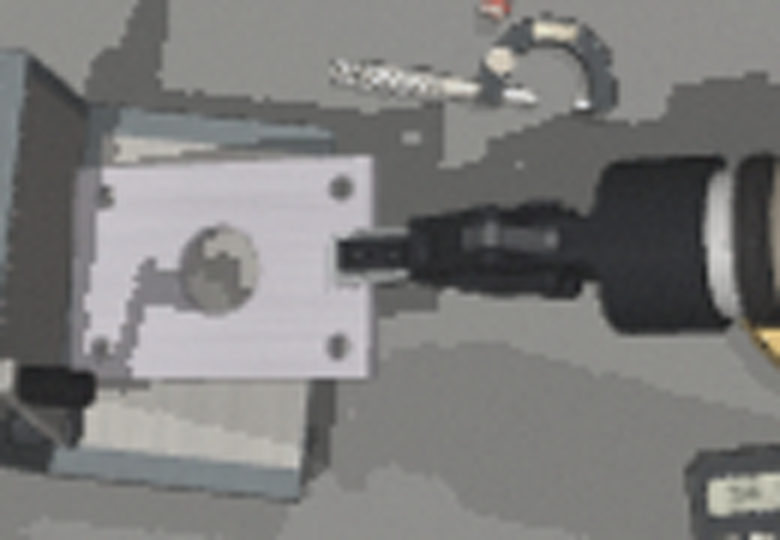

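```bash
cat > pf.py <<'E'
from h import *
def fitplate(obs,th0,off,f=6):
    # obs: (uv zoom, plate coords mm with x along, top face); pivot bottom far edge on deck
    def pts(p):
        a=np.radians(p[3]);ps=np.radians(p[2]);d=np.array([-np.cos(a),0,np.sin(a)]);n=np.array([np.sin(a),0,np.cos(a)])
        R=Rz(ps);return lambda X:w(np.array([p[0],p[1],50.])+R@(d*(75-X[0])+np.array([0,1,0])*X[1]+n*X[2]))
    def res(p):
        g=pts(p);return np.concatenate([proj("top",g(X))[0]-((np.array(u)+.5)/f-.5+off) for u,X in obs]+[[(p[3]-th0)/1.]])
    r=least_squares(res,[50,0,3,th0],loss="soft_l1");print("pivot x,y, yaw, tilt",r.x.round(2));print(r.fun.round(1));return r.x
E
python3 - <<'E'
from pf import *
obs=[((374,155),(-75,-50,12)),((370,379),(-75,50,12)),((78,169),(75,-50,12)),((70,382),(75,50,12)),((220,270),(0,0,10)),((341,187),(-60,-35,12)),((338,346),(-60,35,12))]
fitplate(obs,24.8,(230,145))
E
```

```text
pivot x,y, yaw, tilt [52.45  9.33  4.77 24.75]
[-0.2  0.1 -0.1 -0.2 -0.   0.1  0.3 -0.4  0.1  0.1 -0.   0.5  0.1 -0.2
 -0.1]
```

```bash
cat > plan.py <<'E'
from kin import *
# plate frame: origin bottom far edge mid; columns d,y,n (d x ... use right-handed: n = ? )
def plateT(px,py,pz,yaw,th):
    a=np.radians(th);R=RS@Rz(np.radians(yaw))@np.array([[-np.cos(a),0,np.sin(a)],[0,1,0],[np.sin(a),0,np.cos(a)]])
    return R,w([px,py,pz])
import os
def setrel(*pl):
    R,p=plateT(*pl);s=manip.get_state()
    np.savez("rel.npz",r=R.T@s["eef_rot"],t=R.T@(s["eef_pos"]-p))
def toolgoal(*pl):
    z=np.load("rel.npz");R,p=plateT(*pl);return R@z["r"],R@z["t"]+p
def rows(wps,ikcheck=True):
    s=manip.get_state();R,p=s["eef_rot"],s["eef_pos"];q=s["qpos"]
    for pl in wps:
        R2,p2=toolgoal(*pl);d=((p2-p)*100).round(2);v=Ro.from_matrix(R2@R.T).as_rotvec(degrees=True).round(1)
        q,c=ik(p2,R2,q,.02)
        print(pl,"|",*d,*v,"| n",max(np.linalg.norm(d)/6.2,np.linalg.norm(v)/10.6).round(1),"ik",round(c,6),q.round(2)); R=Ro.from_rotvec(v,degrees=True).as_matrix()@R;p=p+d/100
E
python3 - <<'E'
from plan import *
now()
setrel(52.45,9.33,50,4.77,24.75)
g=lambda t:60-12*np.sin(np.radians(min(t,90)))-2
rows([(50,7,51,2.5,25),(50,5,51.5,0,27)]+[(round(g(t),1),4,52,0,t) for t in (35,43,51,59,67,75,83,90,95)])
E
```

```text
t 5.67 tcp stand mm [-71.8  -5.  113.3] alpha 24.8 q [ 1.07  1.38 -1.15  0.84  0.06  1.74 -1.29] F stand [-2.4  1.6 -1.2] w 10.8
(50, 7, 51, 2.5, 25) | -0.29 -0.23 0.15 -0.2 0.0 -2.3 | n 0.2 ik 0.0 [ 1.12  1.36 -1.15  0.91  0.04  1.7  -1.31]
(50, 5, 51.5, 0, 27) | -0.32 0.25 0.49 -2.0 0.2 -2.5 | n 0.3 ik 0.0 [ 1.18  1.35 -1.25  0.99  0.12  1.63 -1.38]
(np.float64(51.1), 4, 52, 0, 35) | 0.26 1.15 1.68 -8.0 1.1 0.0 | n 0.8 ik 0.0 [ 1.18  1.25 -1.25  1.06  0.18  1.57 -1.44]
(np.float64(49.8), 4, 52, 0, 43) | 0.15 1.15 1.48 -7.9 1.0 0.0 | n 0.8 ik 0.0 [ 1.16  1.15 -1.25  1.12  0.23  1.53 -1.51]
(np.float64(48.7), 4, 52, 0, 51) | 0.18 1.35 1.27 -7.9 1.1 0.0 | n 0.8 ik 0.0 [ 1.13  1.05 -1.24  1.18  0.28  1.5  -1.57]
(np.float64(47.7), 4, 52, 0, 59) | 0.2 1.53 1.07 -8.0 1.1 0.0 | n 0.8 ik 0.0 [ 1.09  0.96 -1.24  1.22  0.34  1.47 -1.65]
(np.float64(47.0), 4, 52, 0, 67) | 0.22 1.69 0.82 -7.9 1.0 0.0 | n 0.8 ik 0.0 [ 1.03  0.87 -1.22  1.25  0.4   1.46 -1.74]
(np.float64(46.4), 4, 52, 0, 75) | 0.24 1.8 0.56 -7.9 1.1 0.0 | n 0.8 ik 0.0 [ 0.94  0.79 -1.17  1.28  0.45  1.45 -1.81]
(np.float64(46.1), 4, 52, 0, 83) | 0.25 1.88 0.31 -7.9 1.0 0.0 | n 0.8 ik 0.0 [ 0.82  0.72 -1.1   1.3   0.51  1.46 -1.9 ]
(np.float64(46.0), 4, 52, 0, 90) | 0.23 1.69 0.04 -7.0 0.9 0.0 | n 0.7 ik 0.0 [ 0.7   0.68 -1.03  1.3   0.57  1.48 -1.98]
(np.float64(46.0), 4, 52, 0, 95) | 0.16 1.2 -0.1 -4.9 0.7 0.0 | n 0.5 ik 0.0 [ 0.6   0.66 -0.97  1.3   0.61  1.5  -2.03]
```

Request:
servo_tool(
  deltas="0 0 0 0 0 0 1;-0.3 -0.2 0.2 -0.2 0 -2.3 1;-0.3 0.2 0.5 -2 0.2 -2.5 1;0 0 0 0 0 0 1",
  squeeze=80,
)

```text
time: 6.18
eef_pos: [0.6055, -0.2167, 0.1203]
eef_rot: [[-0.993, 0.102, -0.053], [0.115, 0.885, -0.451], [0.001, -0.454, -0.891]]
wrist_force: [0.2, -0.2, -4.4]
width: 0.0098
```

```bash
python3 - <<'E'
from plan import *
now()
g=lambda t:round(float(60-12*np.sin(np.radians(min(t,90)))-2),1)
rows([(g(t),4,52,0,t) for t in (35,43,51,59,67)])
pic("top","t7",(230,145,360,235),6)
E
```

```text
t 6.17 tcp stand mm [-72.4   1.2 120.3] alpha 27.0 q [ 1.15  1.33 -1.15  0.98  0.05  1.61 -1.33] F stand [-0.2 -0.2 -4.4] w 9.8
(51.1, 4, 52, 0, 35) | 0.26 1.15 1.62 -7.8 1.1 0.0 | n 0.7 ik 0.0 [ 1.16  1.2  -1.13  1.07  0.08  1.56 -1.38]
(49.8, 4, 52, 0, 43) | 0.15 1.15 1.48 -8.0 1.1 -0.0 | n 0.8 ik 0.0 [ 1.13  1.09 -1.11  1.13  0.11  1.51 -1.43]
(48.7, 4, 52, 0, 51) | 0.18 1.36 1.27 -7.9 1.0 0.0 | n 0.8 ik 0.0 [ 1.1   0.98 -1.09  1.19  0.15  1.46 -1.49]
(47.7, 4, 52, 0, 59) | 0.21 1.52 1.07 -7.9 1.1 -0.0 | n 0.8 ik 0.0 [ 1.04  0.88 -1.06  1.23  0.2   1.43 -1.55]
(47.0, 4, 52, 0, 67) | 0.22 1.69 0.82 -7.9 1.0 -0.0 | n 0.8 ik 0.0 [ 0.97  0.79 -1.02  1.27  0.25  1.41 -1.63]
```

View pics/t7.png

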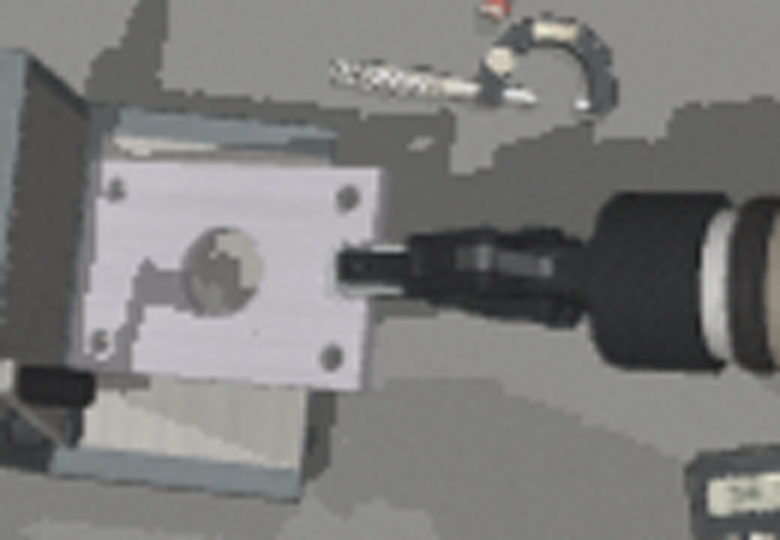

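Request:
servo_tool(
  deltas="0.25 1.15 1.6 -7.8 1.1 0 1;0.15 1.15 1.5 -8 1.1 0 1;0.2 1.35 1.25 -7.9 1 0 1;0.2 1.5 1.1 -7.9 1.1 0 1;0.2 1.7 0.8 -7.9 1 0 1",
)

```text
time: 6.85
eef_pos: [0.616, -0.1472, 0.1831]
eef_rot: [[-0.993, 0.036, -0.115], [0.12, 0.391, -0.913], [0.012, -0.92, -0.393]]
wrist_force: [-0.2, 0.8, -4.8]
width: 0.0099
```

```bash
python3 - <<'E'
from plan import *
now()
g=lambda t:round(float(60-12*np.sin(np.radians(min(t,90)))-2),1)
rows([(g(t),4,52,0,t) for t in (67,75,83,90,95)])
pic("top","t8",(200,120,360,240),5);pic("side","s8",(180,100,330,250),4)
E
```

```text
t 6.85 tcp stand mm [-2.100e+00 -1.000e-01  1.831e+02] alpha 66.9 q [ 0.96  0.83 -1.05  1.25  0.3   1.4  -1.65] F stand [ 0.8  0.3 -4.8] w 9.9
(47.0, 4, 52, 0, 67) | -0.03 -0.08 -0.02 -0.0 0.0 -0.0 | n 0.0 ik 0.0 [ 0.98  0.8  -1.05  1.26  0.27  1.41 -1.64]
(46.4, 4, 52, 0, 75) | 0.24 1.79 0.57 -8.0 1.1 -0.0 | n 0.8 ik 0.0 [ 0.88  0.72 -1.    1.29  0.33  1.41 -1.73]
(46.1, 4, 52, 0, 83) | 0.25 1.89 0.3 -7.9 1.0 0.0 | n 0.8 ik 0.0 [ 0.76  0.66 -0.94  1.3   0.4   1.41 -1.83]
(46.0, 4, 52, 0, 90) | 0.22 1.68 0.04 -6.9 0.9 -0.0 | n 0.7 ik 0.0 [ 0.63  0.63 -0.87  1.31  0.47  1.43 -1.91]
(46.0, 4, 52, 0, 95) | 0.16 1.21 -0.1 -5.0 0.7 -0.0 | n 0.5 ik 0.0 [ 0.53  0.62 -0.82  1.31  0.52  1.45 -1.97]
```

View pics/t8.png

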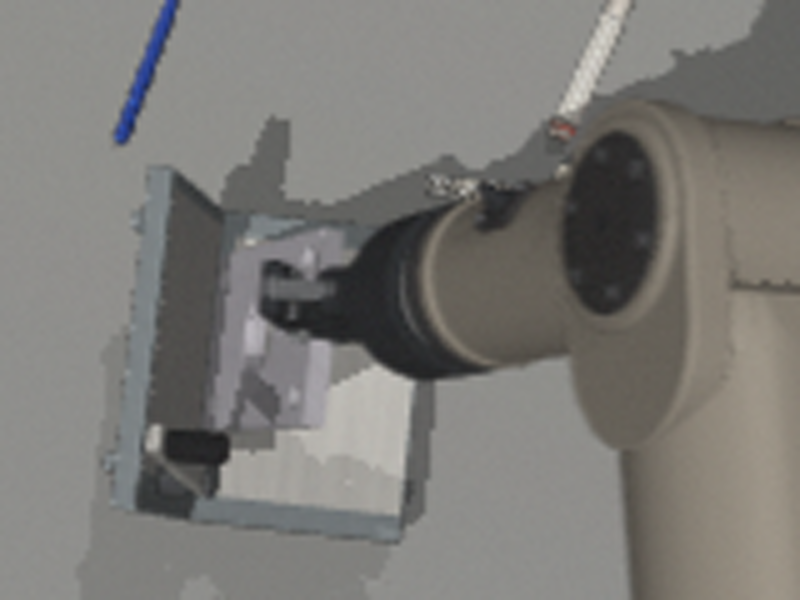

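View pics/s8.png

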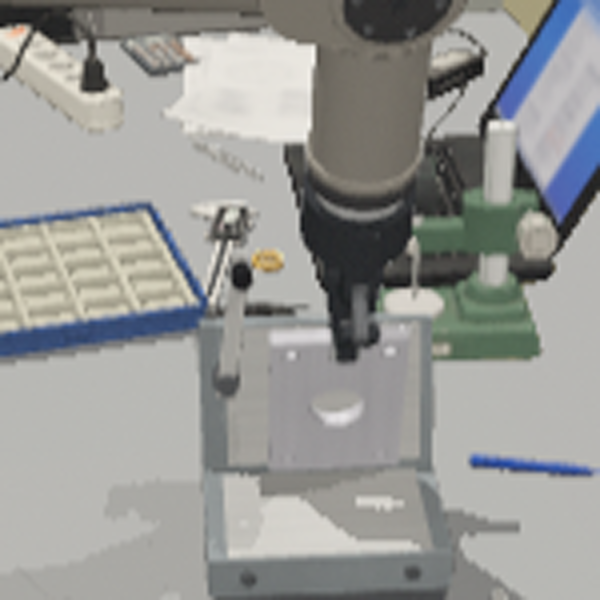

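Request:
servo_tool(
  deltas="0.2 1.7 0.55 -8 1.1 0 1;0.25 1.9 0.3 -7.9 1 0 1;0.2 1.7 0 -7 0.9 0 1;0.15 1.2 -0.1 -5 0.7 0 1;0 0 0 0 0 0 1",
)

```text
time: 7.58
eef_pos: [0.6244, -0.0814, 0.1907]
eef_rot: [[-0.992, -0.027, -0.122], [0.124, -0.08, -0.989], [0.017, -0.996, 0.083]]
wrist_force: [-0.7, -0.3, 6.1]
width: 0.0102
```

```bash
python3 - <<'E'
from plan import *
now()
rows([(46.5,4,52.5,0,97.5),(48,4,53,0,100)])
pic("side","s9",(180,100,330,250),4);pic("top","t9",(200,120,360,240),5)
E
```

```text
t 7.58 tcp stand mm [ 64.2   0.2 190.7] alpha 94.7 q [ 0.56  0.67 -0.88  1.31  0.58  1.44 -2.  ] F stand [-0.4  0.7  6.1] w 10.2
(46.5, 4, 52.5, 0, 97.5) | 0.09 0.56 -0.01 -2.6 0.3 -0.2 | n 0.2 ik 0.0 [ 0.51  0.63 -0.84  1.3   0.57  1.48 -2.02]
(48, 4, 53, 0, 100) | 0.1 0.75 -0.06 -2.5 0.4 0.0 | n 0.2 ik 0.0 [ 0.45  0.63 -0.81  1.29  0.59  1.5  -2.05]
```

View pics/s9.png

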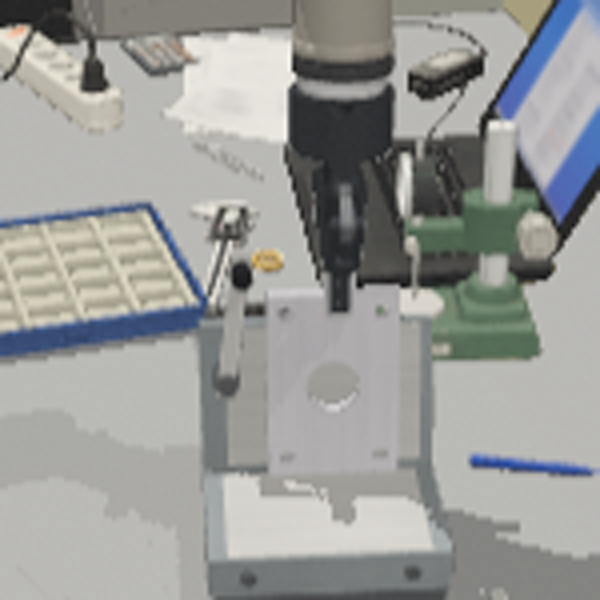

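View pics/t9.png

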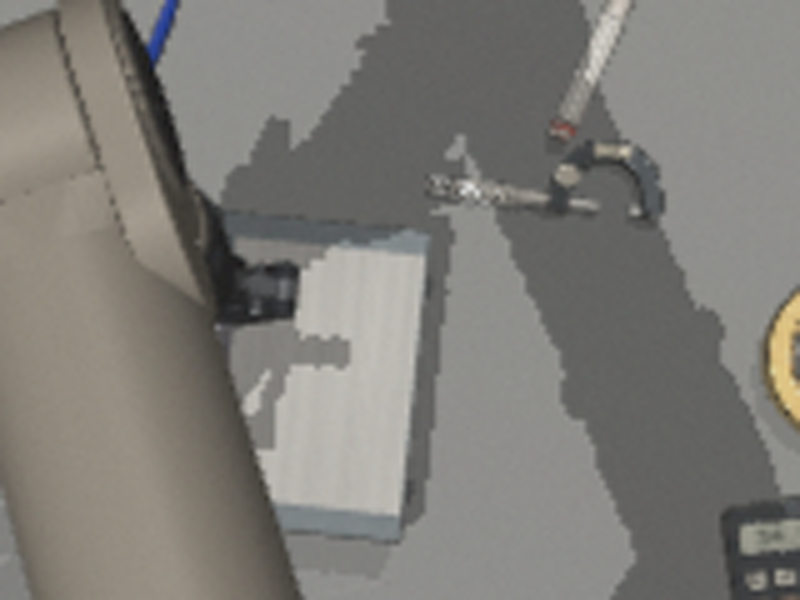

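Request:
servo_tool(
  deltas="0.1 0.5 0.05 -2.6 0.3 -0.2 1;0.1 0.7 0 -2.5 0.4 0 1;0 0 0 0 0 0 1",
)

```text
time: 8.05
eef_pos: [0.626, -0.0708, 0.1899]
eef_rot: [[-0.991, -0.041, -0.128], [0.133, -0.165, -0.977], [0.019, -0.986, 0.168]]
wrist_force: [0.8, 1.5, 1.8]
width: 0.0098
```

```bash
python3 - <<'E'
from plan import *
now()
rows([(48,4,53,0,100),(50,4,53,0,100)])
E
```

```text
t 8.05 tcp stand mm [7.500e+01 1.000e-01 1.899e+02] alpha 99.7 q [ 0.48  0.67 -0.84  1.3   0.63  1.48 -2.07] F stand [ 1.5 -0.6  1.8] w 9.8
(48, 4, 53, 0, 100) | 0.03 0.24 0.0 -0.2 -0.1 0.2 | n 0.0 ik 0.0 [ 0.46  0.63 -0.83  1.29  0.6   1.5  -2.06]
(50, 4, 53, 0, 100) | 0.03 0.2 0.0 -0.0 0.0 0.0 | n 0.0 ik 0.0 [ 0.45  0.63 -0.83  1.29  0.6   1.5  -2.06]
```

Request:
servo_tool(
  deltas="0 0.2 0 0 0 0 1;0 0.2 0 0 0 0 1;0 0 0 0 0 0 1",
)

```text
time: 8.43
eef_pos: [0.6253, -0.0688, 0.1898]
eef_rot: [[-0.991, -0.041, -0.129], [0.134, -0.17, -0.976], [0.018, -0.985, 0.174]]
wrist_force: [0.4, 0.6, -5.4]
width: 0.0098
```

```bash
python3 - <<'E'
from plan import *
now()
pic("side","s10",(180,100,330,250),4)
E
```

```text
t 8.43 tcp stand mm [ 76.8   1.  189.8] alpha 100.0 q [ 0.47  0.67 -0.84  1.3   0.64  1.48 -2.07] F stand [ 0.6 -0.3 -5.4] w 9.8
```

View pics/s10.png

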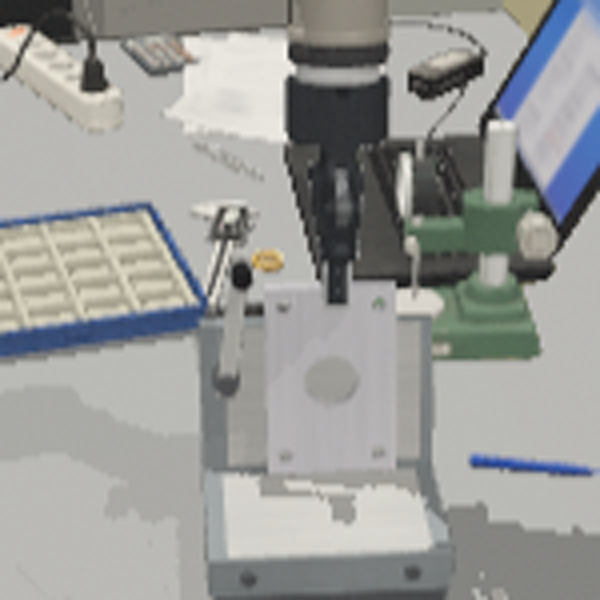

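Request:
servo_tool(
  deltas="0 0.2 -0.1 0 0 0 1;0 0.2 -0.1 0 0 0 1;0 0 0 0 0 0 1",
)

```text
time: 8.85
eef_pos: [0.6253, -0.0676, 0.1896]
eef_rot: [[-0.991, -0.041, -0.131], [0.136, -0.177, -0.975], [0.017, -0.983, 0.181]]
wrist_force: [-1.6, -6.0, 0.7]
width: 0.0096
```

```bash
python3 - <<'E'
from plan import *
now()
E
```

```text
t 8.85 tcp stand mm [ 78.1   1.2 189.6] alpha 100.4 q [ 0.47  0.67 -0.84  1.31  0.64  1.48 -2.08] F stand [-6.2  0.8  0.7] w 9.6
```

Request:
servo_tool(
  deltas="0 0 -0.05 0 0 0 0.3;0 0 0 0 0 0 0.3;0 0 0 0 0 0 0.3;0 0 0 0 0 0 0.3",
)

```text
time: 9.35
eef_pos: [0.626, -0.0629, 0.1887]
eef_rot: [[-0.991, -0.038, -0.127], [0.132, -0.17, -0.977], [0.016, -0.985, 0.173]]
wrist_force: [0.7, -0.3, -0.1]
width: 0.0296
```

```bash
python3 - <<'E'
from plan import *
now()
pic("side","s11",(180,100,330,250),4)
E
```

```text
t 9.35 tcp stand mm [ 82.8   1.  188.7] alpha 100.0 q [ 0.47  0.67 -0.84  1.31  0.64  1.47 -2.08] F stand [-0.2 -0.7 -0.1] w 29.6
```

View pics/s11.png

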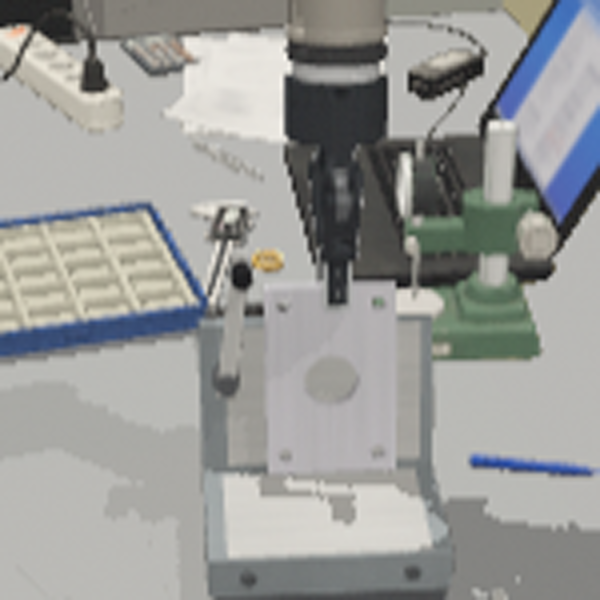

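Request:
servo_tool(
  deltas="0.1 0.4 2 0 0 0 0.3;0.1 0.4 2.5 0 0 0 0.3;0.1 0.4 3 0 0 0 0.3;0.1 0.4 3 0 0 0 0.3",
)

```text
time: 9.9
eef_pos: [0.6298, -0.0472, 0.2943]
eef_rot: [[-0.991, -0.039, -0.128], [0.132, -0.17, -0.977], [0.016, -0.985, 0.174]]
wrist_force: [-0.4, -0.1, -0.5]
width: 0.0298
```

```bash
python3 - <<'E'
from plan import *
now()
pic("side","s12",(205,130,305,230),6);pic("top","t12",(200,120,360,240),5)
E
```

```text
t 9.9 tcp stand mm [ 98.8  -0.7 294.3] alpha 100.0 q [ 0.4   0.62 -0.86  1.1   0.61  1.69 -2.03] F stand [-0.2  0.4 -0.5] w 29.8
```

View pics/s12.png

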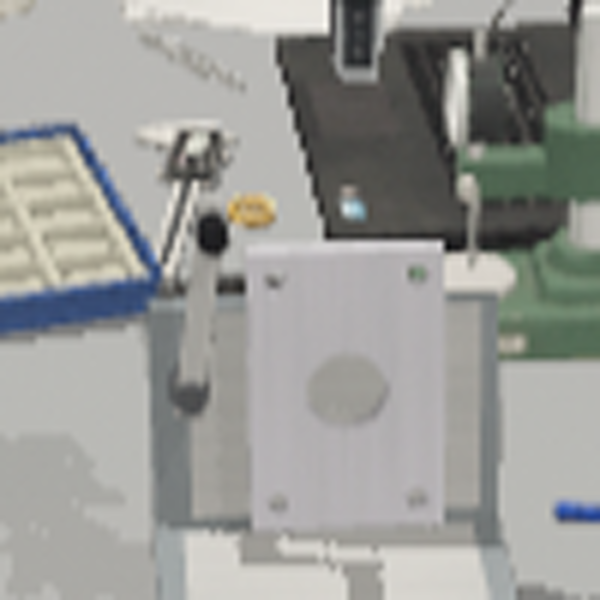

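View pics/t12.png

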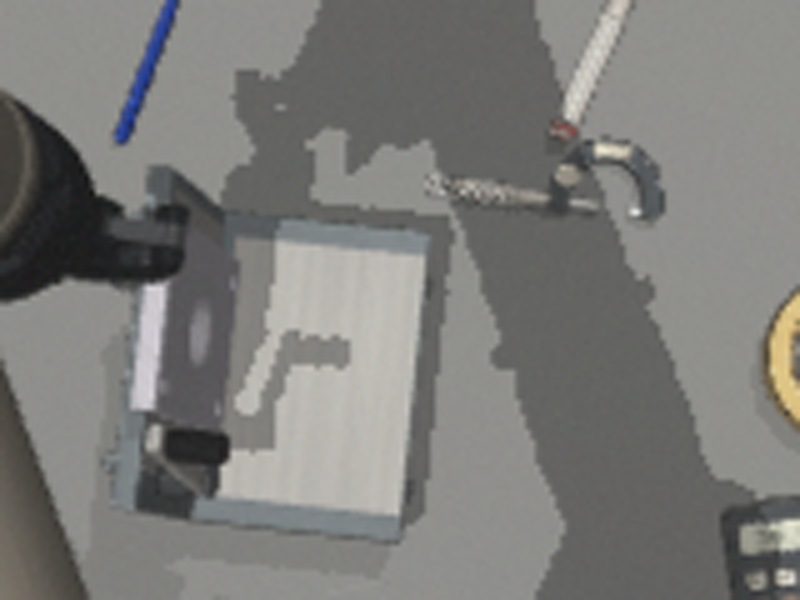

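```bash
cat >> h.py <<'E'
_c,_s=np.cos(np.radians(10)),np.sin(np.radians(10))
B=RS@np.array([[_c,0,_s],[0,1,0],[-_s,0,_c]]);bf=w([60,0,50])
def bw(p): return bf+B@(np.array(p)/1e3)
def knob(t,x=-41,r=90): return bw([x,85-r*np.sin(t),80+r*np.cos(t)])
E
python3 - <<'E'
from h import *
us=lambda u:(np.array(u)+.5)/6-.5+[205,130]
ut=lambda u:(np.array(u)+.5)/5-.5+[200,120]
obs=[("side",us((246,250)),(-50,150)),("side",us((444,242)),(50,150)),("side",us((250,528)),(-50,0)),("side",us((442,524)),(50,0)),("side",us((347,390)),(0,75)),
("top",ut((236,262)),(50,0)),]
# plate: front face, unknown y, z, lean, roll, offset along x
def X(p,o):  # p: y,z,lean extra deg, roll deg, x of front face at bottom
    r=np.radians(p[3]);a=np.radians(p[2]);u,v=-o[0],o[1]
    y=p[0]+u*np.cos(r)-v*np.sin(r);z=p[1]+u*np.sin(r)+v*np.cos(r)
    return bw([p[4]+z*np.sin(a),y,z*np.cos(a)])
f=lambda p:np.concatenate([proj(n,X(p,o))[0]-u for n,u,o in obs[:5]]+[[(p[4]+12)/4,(p[1])/4]])
r=least_squares(f,[0,0,0,0,-12]);print("y z lean roll x",r.x.round(1));print(r.fun.round(1))
# knob
t=least_squares(lambda t:np.concatenate([proj("side",knob(t[0],-56+t[1]))[0]-us((212,232)),proj("top",knob(t[0],-41+t[1]))[0]-ut((196,446)),[t[1]/3]]),[.1,0]);print("bar ang, dx",t.x,t.fun.round(1))
print("pivot front pred",proj("side",bw([-26,85,80])),"obs",us((190,395)))
E
```

```text
y z lean roll x [  4.5  -0.6   1.3   0.3 -12.2]
[-0.1 -0.2  0.1  0.3  0.   0.2  0.1 -0.2 -0.2 -0.2 -0.  -0.1]
bar ang, dx [0.14714697 0.62141661] [-0.   1.3 -0.2  0.1  0.2]
pivot front pred [[235.85842383 195.27616649]] obs [236.25       195.41666667]
```

```bash
cat >> kin.py <<'E'
def toolr(a,sg):
    a=np.radians(a);y=np.array([np.cos(a),0,-np.sin(a)]);z=np.array([0,sg,0.]);return RS@np.c_[np.cross(y,z),y,z]
E
python3 - <<'E'
from kin import *
s=manip.get_state();q0=s["qpos"]
for sg in(1,-1):
  for a in(30,45,60):
    Rt=toolr(a,sg);q=q0;print(sg,a,"rot",Ro.from_matrix(Rt@s["eef_rot"].T).as_rotvec(degrees=True).round(0))
    for p in [knob(.147,-44)-.1*Rt[:,1]]+[knob(t,-44) for t in(.147,.6,1.1,1.571)]:
        q,c=ik(p,Rt,q,.02);print("   ",p.round(3),round(c,5),q.round(2))
E
```

```text
1 30 rot [ 59.  32. -86.]
    [ 0.54  -0.176  0.274] 0.0 [ 1.2   0.87 -0.87  1.26 -0.36  1.62 -2.8 ]
    [ 0.551 -0.09   0.224] 0.0 [ 1.14  0.82 -0.83  1.48 -0.43  1.41 -2.73]
    [ 0.588 -0.098  0.21 ] 0.0 [ 1.06  0.87 -0.78  1.38 -0.43  1.42 -2.74]
    [ 0.616 -0.107  0.177] 0.0 [ 1.    0.94 -0.73  1.3  -0.42  1.42 -2.72]
    [ 0.625 -0.115  0.136] 0.0 [ 0.97  1.   -0.69  1.28 -0.41  1.4  -2.68]
1 45 rot [ 46.  22. -89.]
    [ 0.542 -0.16   0.295] 0.0 [ 1.03  0.63 -0.63  1.28 -0.38  1.6  -2.78]
    [ 0.551 -0.09   0.224] 0.0 [ 0.95  0.6  -0.59  1.5  -0.43  1.38 -2.73]
    [ 0.588 -0.098  0.21 ] 0.0 [ 0.88  0.67 -0.54  1.4  -0.43  1.39 -2.74]
    [ 0.616 -0.107  0.177] 0.0 [ 0.83  0.75 -0.5   1.34 -0.42  1.37 -2.73]
    [ 0.625 -0.115  0.136] 0.0 [ 0.82  0.81 -0.48  1.34 -0.41  1.33 -2.69]
1 60 rot [ 33.  11. -90.]
    [ 0.544 -0.14   0.311] 0.0 [ 0.82  0.46 -0.45  1.3  -0.31  1.56 -2.86]
    [ 0.551 -0.09   0.224] 0.0 [ 0.74  0.46 -0.42  1.51 -0.34  1.34 -2.82]
    [ 0.588 -0.098  0.21 ] 0.0 [ 0.68  0.54 -0.37  1.42 -0.33  1.34 -2.83]
    [ 0.616 -0.107  0.177] 0.0 [ 0.65  0.62 -0.
[... 608 characters left out ...]
   [ 0.551 -0.09   0.224] 0.0 [ 1.22  0.78 -1.12  1.48 -0.1   1.34  0.12]
    [ 0.588 -0.098  0.21 ] 0.0 [ 1.13  0.83 -1.05  1.39 -0.09  1.35  0.12]
    [ 0.616 -0.107  0.177] 0.0 [ 1.06  0.9  -0.99  1.32 -0.07  1.34  0.15]
    [ 0.625 -0.115  0.136] 0.0 [ 1.04  0.95 -0.95  1.31 -0.05  1.3   0.18]
-1 60 rot [ 29. -20.  90.]
    [ 0.544 -0.14   0.311] 0.0 [ 1.2   0.68 -1.23  1.27  0.11  1.57 -0.07]
    [ 0.551 -0.09   0.224] 0.0 [ 1.18  0.7  -1.22  1.48  0.13  1.34 -0.09]
    [ 0.588 -0.098  0.21 ] 0.0 [ 1.08  0.75 -1.14  1.39  0.15  1.35 -0.08]
    [ 0.616 -0.107  0.177] 0.0 [ 1.01  0.81 -1.07  1.34  0.17  1.33 -0.06]
    [ 0.625 -0.115  0.136] 0.0 [ 0.99  0.86 -1.03  1.35  0.19  1.28 -0.03]
```

Request:
servo_tool(
  deltas="-0.6 -2.4 1 0 0 0 0.3;-0.6 -2.4 1 0 0 0 0;-0.6 -2.4 1 0 0 0 0;-0.6 -2.4 0 0 0 0 0;-0.6 -2.4 0 0 0 0 0",
)

```text
time: 10.62
eef_pos: [0.5995, -0.1684, 0.3226]
eef_rot: [[-0.991, -0.04, -0.128], [0.132, -0.17, -0.976], [0.017, -0.985, 0.174]]
wrist_force: [-0.3, 0.1, -0.2]
width: 0.0426
```

```bash
cat >> kin.py <<'E'
def dw(p,R):
    s=now();d=(p-s["eef_pos"])*100;r=Ro.from_matrix(R@s["eef_rot"].T).as_rotvec(degrees=True)
    print("shift",d.round(2),"rot",r.round(1),"n",max(np.linalg.norm(d)/6.2,np.linalg.norm(r)/10.6).round(1))
E
python3 - <<'E'
from kin import *
Rt=toolr(40,-1);dw(knob(.147,-44)-.1*Rt[:,1],Rt)
E
```

```text
t 10.62 tcp stand mm [-25.3  13.5 322.6] alpha 100.0 q [ 0.62  0.57 -0.86  1.11  0.59  1.7  -1.82] F stand [ 0.1  0.3 -0.2] w 42.6
shift [-5.85  0.24 -3.42] rot [ 42.8 -38.7  87.6] n 9.9
```

12 rows of rotation.

Request:
servo_tool(
  deltas="-0.6 0 0 3.6 -3.2 7.3 0;-0.6 0 0 3.6 -3.2 7.3 0;-0.6 0 0 3.6 -3.2 7.3 0;-0.6 0 0 3.6 -3.2 7.3 0;-0.6 0 0 3.6 -3.2 7.3 0",
)

```text
time: 11.25
eef_pos: [0.569, -0.1676, 0.3228]
eef_rot: [[-0.845, 0.231, 0.482], [-0.438, 0.215, -0.873], [-0.305, -0.949, -0.081]]
wrist_force: [-0.5, 0.1, -0.0]
width: 0.0424
```

Request:
servo_tool(
  deltas="-0.6 0 0 3.6 -3.2 7.3 0;-0.6 0 0 3.6 -3.2 7.3 0;-0.6 0 0 3.6 -3.2 7.3 0;-0.6 0 0 3.6 -3.2 7.3 0;-0.4 0 0 3.6 -3.2 7.3 0",
)

```text
time: 11.88
eef_pos: [0.5411, -0.1684, 0.3225]
eef_rot: [[-0.333, 0.194, 0.923], [-0.672, 0.638, -0.376], [-0.662, -0.745, -0.082]]
wrist_force: [0.7, -0.1, 0.9]
width: 0.0425
```

```bash
python3 - <<'E'
from kin import *
Rt=toolr(40,-1);dw(knob(.147,-44)-.1*Rt[:,1],Rt)
E
```

```text
t 11.88 tcp stand mm [-32.9  71.4 322.5] alpha 48.6 q [ 1.33  0.75 -1.24  1.3  -0.03  1.49 -0.19] F stand [-0.  -0.8  0.9] w 42.5
shift [-0.01  0.24 -3.41] rot [ 6.9 -6.7 14.3] n 1.6
```

Request:
servo_tool(
  deltas="0 0.1 -0.8 2.3 -2.2 4.8 0;0 0.1 -1.3 2.3 -2.2 4.8 0;0 0 -1.3 2.3 -2.3 4.7 0;0 0 0 0 0 0 0",
)

```text
time: 12.38
eef_pos: [0.5414, -0.1665, 0.2862]
eef_rot: [[-0.091, 0.1, 0.991], [-0.637, 0.759, -0.135], [-0.765, -0.643, -0.005]]
wrist_force: [0.2, 0.5, 0.4]
width: 0.0422
```

```bash
python3 - <<'E'
from kin import *
Rt=toolr(40,-1);dw(knob(.147,-44)-.1*Rt[:,1],Rt);dw(knob(.147,-44),Rt)
pic("top","t13",(200,120,360,240),5);pic("side","s13",(180,100,330,250),4)
E
```

```text
t 12.38 tcp stand mm [-31.   71.3 286.2] alpha 40.0 q [ 1.28  0.92 -1.24  1.24 -0.02  1.57  0.06] F stand [ 0.5 -0.2  0.4] w 42.2
shift [-0.04  0.05  0.22] rot [ 0.  -0.3  0.2] n 0.0
t 12.38 tcp stand mm [-31.   71.3 286.2] alpha 40.0 q [ 1.28  0.92 -1.24  1.24 -0.02  1.57  0.06] F stand [ 0.5 -0.2  0.4] w 42.2
shift [ 0.96  7.65 -6.21] rot [ 0.  -0.3  0.2] n 1.6
```

View pics/t13.png

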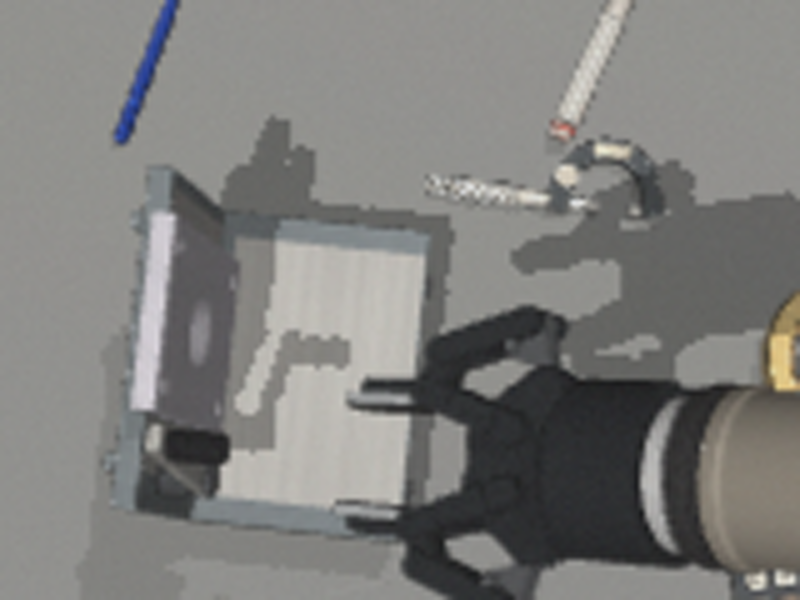

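View pics/s13.png

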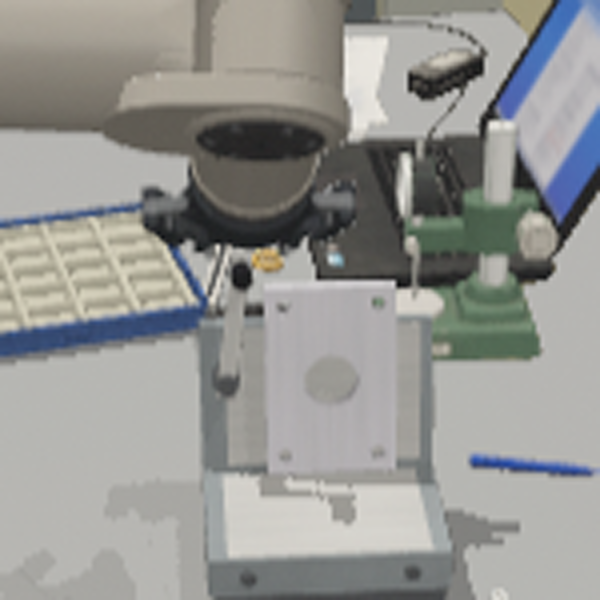

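Request:
servo_tool(
  deltas="0.25 1.9 -1.55 0 0 0 0;0.25 1.9 -1.55 0 0 0 0;0.25 1.9 -1.55 0 0 0 0;0.25 1.9 -1.55 0 0 0 0;0 0 0 0 0 0 0",
)

```text
time: 13.1
eef_pos: [0.5507, -0.0873, 0.228]
eef_rot: [[-0.084, 0.099, 0.992], [-0.64, 0.758, -0.13], [-0.764, -0.645, -0.001]]
wrist_force: [-0.4, 0.2, 0.0]
width: 0.0427
```

```bash
python3 - <<'E'
from kin import *
Rt=toolr(40,-1);dw(knob(.147,-44),Rt)
pic("top","t14",(200,120,360,240),5);pic("side","s14",(180,100,330,250),4)
E
```

```text
t 13.1 tcp stand mm [ 48.7  72.5 228. ] alpha 40.2 q [ 1.25  0.92 -1.23  1.44 -0.02  1.34  0.05] F stand [0.1 0.4 0. ] w 42.7
shift [ 0.03 -0.27 -0.39] rot [ 0.2 -0.1 -0.1] n 0.1
```

View pics/t14.png

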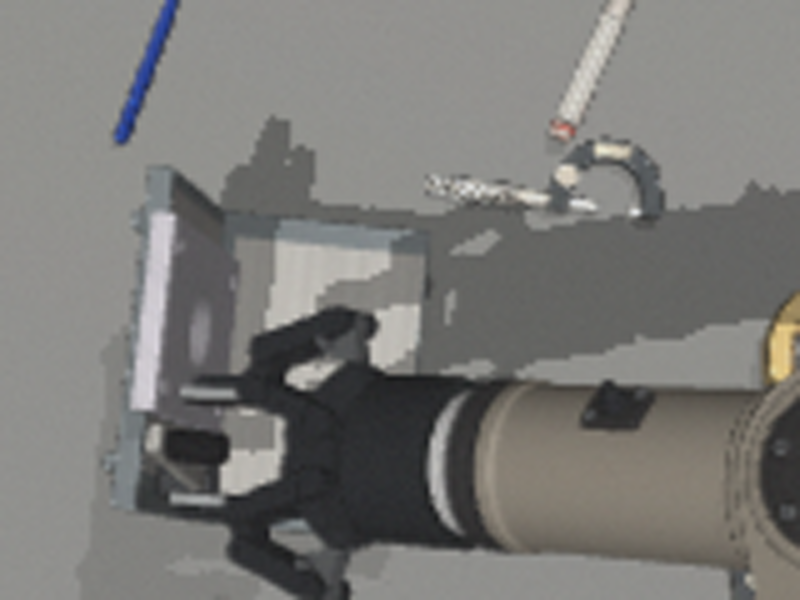

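View pics/s14.png

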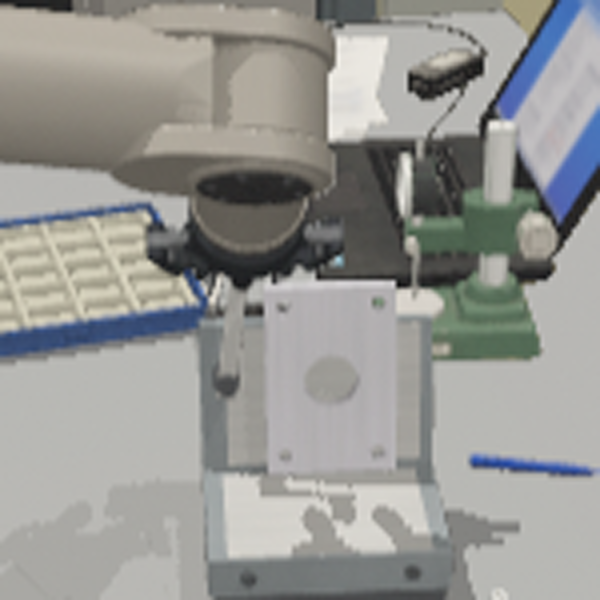

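Request:
servo_tool(
  deltas="0 -0.3 -0.4 0 0 0 0.3;0 0 0 0 0 0 1;0 0 0 0 0 0 1;0 0 0 0 0 0 1",
  squeeze=25,
)

```text
time: 13.7
eef_pos: [0.5522, -0.0942, 0.2232]
eef_rot: [[-0.087, 0.104, 0.991], [-0.64, 0.756, -0.135], [-0.764, -0.646, 0.0]]
wrist_force: [-1.2, -5.2, 2.1]
width: 0.015
```

```bash
python3 - <<'E'
from kin import *
s=now()
P=B.T@(s["eef_pos"]-bf)*1e3;print("tcp in face",P.round(1), "ang",np.arctan2(85-P[1],P[2]-80),"r",np.hypot(85-P[1],P[2]-80))
pic("top","t15",(200,120,360,240),5)
E
```

```text
t 13.7 tcp stand mm [ 42.   70.1 223.2] alpha 40.2 q [ 1.25  0.93 -1.23  1.44 -0.01  1.34  0.06] F stand [-5.3  0.5  2.1] w 15.0
tcp in face [-47.8  70.1 167.4] ang 0.16884014872368136 r 88.70287357209028
```

View pics/t15.png

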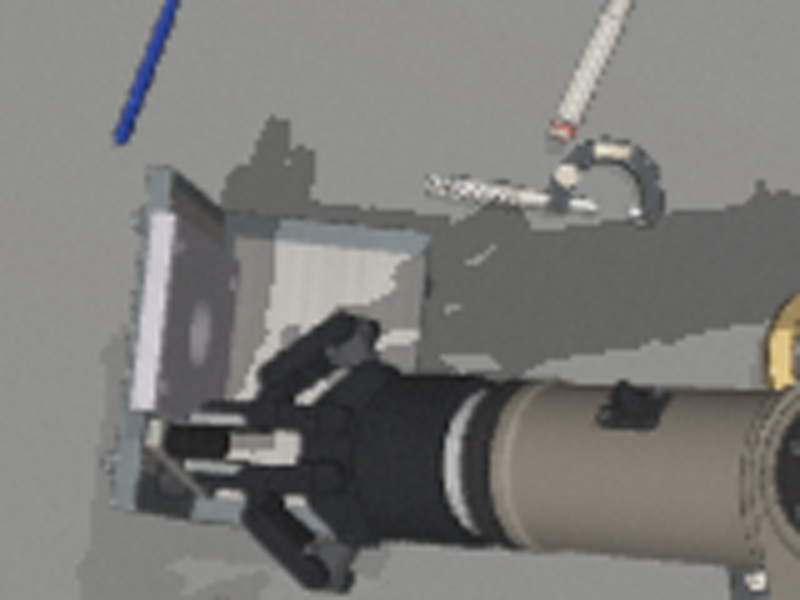

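```bash
python3 - <<'E'
from kin import *
s=now()
p=s["eef_pos"]
for t in np.linspace(.169,1.571,11)[1:]:
    g=knob(t,-49,89.5);d=((g-p)*100).round(2);print(round(t,2),d);p=p+d/100
E
```

```text
t 13.75 tcp stand mm [ 42.   70.1 223.2] alpha 40.2 q [ 1.25  0.93 -1.23  1.44 -0.01  1.34  0.06] F stand [-5.7  1.7  1.7] w 14.9
0.31 [ 1.2  -0.32 -0.19]
0.45 [ 1.15 -0.23 -0.46]
0.59 [ 1.06 -0.25 -0.61]
0.73 [ 0.97 -0.26 -0.76]
0.87 [ 0.84 -0.27 -0.89]
1.01 [ 0.71 -0.28 -0.99]
1.15 [ 0.56 -0.26 -1.09]
1.29 [ 0.4  -0.26 -1.16]
1.43 [ 0.23 -0.25 -1.21]
1.57 [ 0.06 -0.22 -1.23]
```

Request:
servo_tool(
  deltas="1.2 -0.3 -0.2 0 0 0 1;1.15 -0.25 -0.45 0 0 0 1;1.05 -0.25 -0.6 0 0 0 1;0 0 0 0 0 0 1",
)

```text
time: 14.25
eef_pos: [0.5874, -0.101, 0.2103]
eef_rot: [[-0.086, 0.104, 0.991], [-0.639, 0.757, -0.135], [-0.765, -0.644, 0.001]]
wrist_force: [-0.3, -3.6, 1.4]
width: 0.0147
```

```bash
python3 - <<'E'
from kin import *
s=now()
P=B.T@(s["eef_pos"]-bf)*1e3;print("tcp in face",P.round(1), "ang",np.arctan2(85-P[1],P[2]-80),"r",np.hypot(85-P[1],P[2]-80))
pic("top","t16",(200,120,360,240),5);pic("side","s16",(180,100,330,250),4)
p=s["eef_pos"]
for t in np.linspace(.59,1.6,8)[1:]:
    g=knob(t,-49,89.5);d=((g-p)*100).round(2);print(round(t,2),d);p=p+d/100
E
```

```text
t 14.25 tcp stand mm [ 39.9  34.3 210.3] alpha 40.1 q [ 1.17  0.98 -1.19  1.34  0.01  1.36  0.05] F stand [-3.6 -0.2  1.4] w 14.7
tcp in face [-47.6  34.3 154.4] ang 0.5980042356129486 r 90.03237807215869
0.73 [ 0.88 -0.39 -0.76]
0.88 [ 0.87 -0.28 -0.92]
1.02 [ 0.72 -0.28 -1.03]
1.17 [ 0.56 -0.28 -1.13]
1.31 [ 0.39 -0.26 -1.2 ]
1.46 [ 0.2  -0.25 -1.25]
1.6 [ 0.03 -0.23 -1.27]
```

View pics/t16.png

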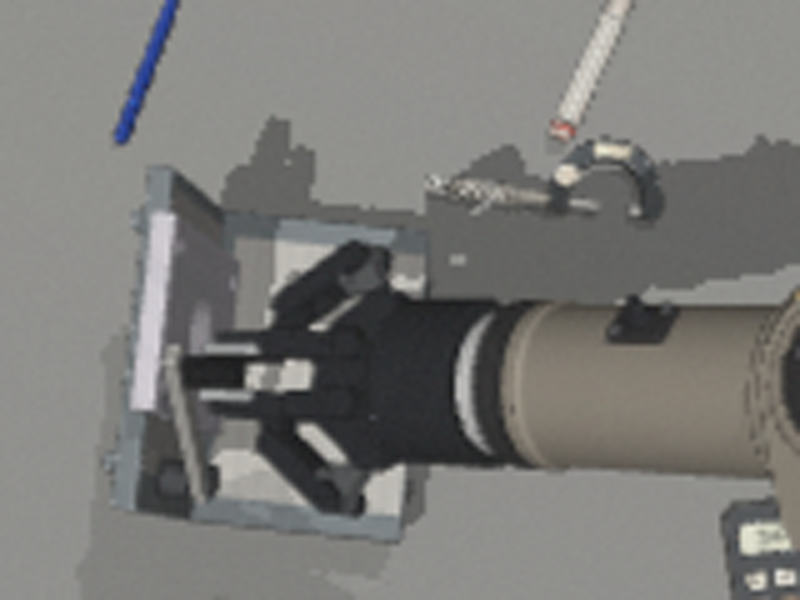

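View pics/s16.png

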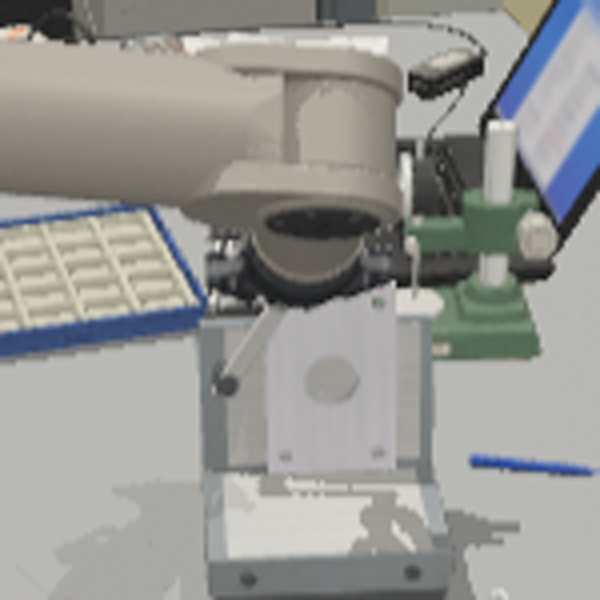

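Bar swings cleanly and the plate stays put; continuing.

Request:
servo_tool(
  deltas="0.9 -0.35 -0.75 0 0 0 1;0.85 -0.3 -0.9 0 0 0 1;0.7 -0.3 -1.05 0 0 0 1;0.55 -0.3 -1.1 0 0 0 1",
)

```text
time: 14.85
eef_pos: [0.6165, -0.1118, 0.1725]
eef_rot: [[-0.085, 0.101, 0.991], [-0.637, 0.759, -0.132], [-0.766, -0.643, 0.0]]
wrist_force: [0.2, 0.9, 3.3]
width: 0.0143
```

```bash
python3 - <<'E'
from kin import *
s=now()
P=B.T@(s["eef_pos"]-bf)*1e3;print("tcp in face",P.round(1), "ang",np.arctan2(85-P[1],P[2]-80),"r",np.hypot(85-P[1],P[2]-80))
p=s["eef_pos"]
for t in (1.3,1.45,1.6,1.64):
    g=knob(t,-48,89.5);d=((g-p)*100).round(2);print(round(t,2),d);p=p+d/100
E
```

```text
t 14.85 tcp stand mm [ 33.1   4.1 172.5] alpha 40.0 q [ 1.11  1.05 -1.15  1.27  0.05  1.36  0.08] F stand [ 0.9 -0.1  3.3] w 14.3
tcp in face [-47.8   4.1 115.9] ang 1.1527521075107872 r 88.49686942131096
1.3 [ 0.5  -0.3  -1.18]
1.45 [ 0.23 -0.26 -1.29]
1.6 [ 0.03 -0.24 -1.32]
1.64 [-0.03 -0.06 -0.35]
```

Request:
servo_tool(
  deltas="0.5 -0.3 -1.2 0 0 0 1;0.2 -0.25 -1.3 0 0 0 1;0 -0.2 -1.3 0 0 0 1;0 -0.05 -0.4 0 0 0 1;0 0 0 0 0 0 1",
)

```text
time: 15.48
eef_pos: [0.6247, -0.1205, 0.1301]
eef_rot: [[-0.085, 0.106, 0.991], [-0.638, 0.758, -0.136], [-0.765, -0.644, 0.003]]
wrist_force: [6.8, 4.8, -0.9]
width: 0.0146
```

```bash
python3 - <<'E'
from kin import *
s=now()
P=B.T@(s["eef_pos"]-bf)*1e3;print("tcp in face",P.round(1), "ang",np.arctan2(85-P[1],P[2]-80),"r",np.hypot(85-P[1],P[2]-80))
pic("side","s17",(180,100,330,250),4);pic("top","t17",(200,120,360,240),5)
E
```

```text
t 15.47 tcp stand mm [ 25.5  -5.2 130.1] alpha 40.1 q [ 1.09  1.11 -1.12  1.26  0.08  1.32  0.11] F stand [ 5.6 -6.1 -0.9] w 14.6
tcp in face [-47.9  -5.2  72.9] ang 1.6494560172554311 r 90.47962198608896
```

View pics/s17.png

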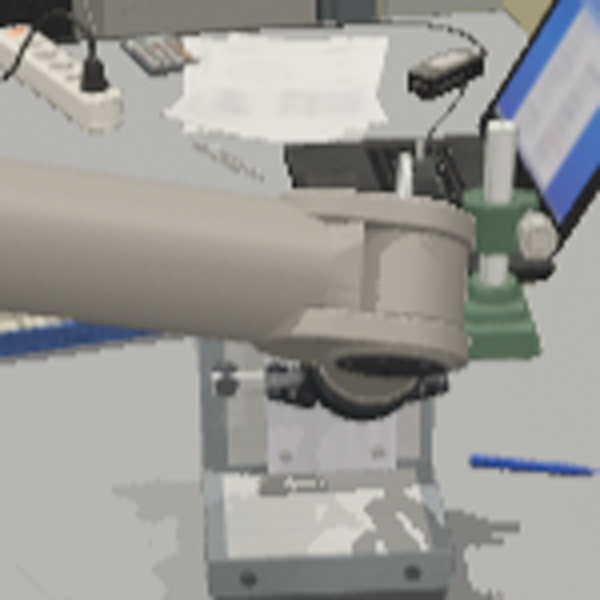

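View pics/t17.png

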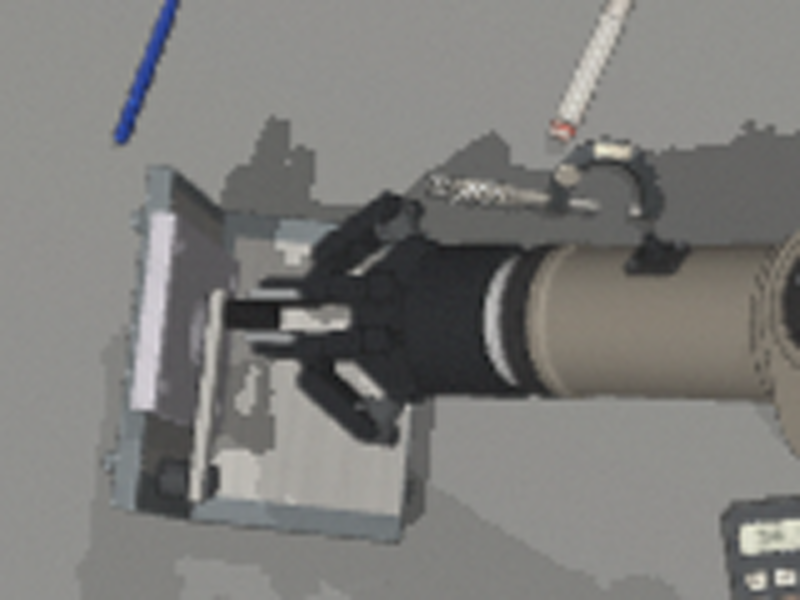

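Request:
servo_tool(
  deltas="0 0 -0.3 0 0 0 1;0 0 -0.2 0 0 0 1;0 0 0 0 0 0 1",
)

```text
time: 15.95
eef_pos: [0.6248, -0.1205, 0.1292]
eef_rot: [[-0.083, 0.107, 0.991], [-0.636, 0.76, -0.135], [-0.768, -0.641, 0.005]]
wrist_force: [1.4, 0.3, 9.7]
width: 0.0148
```

```bash
python3 - <<'E'
from kin import *
s=now()
P=B.T@(s["eef_pos"]-bf)*1e3;print("tcp in face",P.round(1), "ang",np.arctan2(85-P[1],P[2]-80))
E
```

```text
t 15.95 tcp stand mm [ 25.6  -5.3 129.2] alpha 39.9 q [ 1.09  1.11 -1.12  1.26  0.08  1.32  0.11] F stand [ 0.5 -1.4  9.7] w 14.8
tcp in face [-47.7  -5.3  72. ] ang 1.6587333506723032
```

Request:
servo_tool(
  deltas="0 0 0 0 0 0 0;0 0 0 0 0 0 0;0 0 0 0 0 0 0;-0.2 -1.5 1.3 0 0 0 0;-0.2 -1.5 1.3 0 0 0 0",
)

```text
time: 16.58
eef_pos: [0.6184, -0.1514, 0.1514]
eef_rot: [[-0.086, 0.101, 0.991], [-0.639, 0.758, -0.133], [-0.764, -0.645, -0.001]]
wrist_force: [-0.0, 0.4, 0.3]
width: 0.0426
```

Request:
servo_tool(
  deltas="-0.4 -3 2.6 0 0 0 0;-0.4 -3 2.6 0 0 0 0;-0.4 -3 2.6 0 0 0 0;-0.4 -3 2.6 0 0 0 0;0 0 0 0 0 0 0",
)

```text
time: 17.2
eef_pos: [0.6036, -0.2745, 0.2574]
eef_rot: [[-0.087, 0.109, 0.99], [-0.64, 0.755, -0.14], [-0.763, -0.646, 0.004]]
wrist_force: [-0.5, -0.0, 0.0]
width: 0.0426
```

```bash
python3 - <<'E'
from kin import *
s=now()
pic("side","s18");pic("top","t18",(200,120,360,240),5)
E
```

```text
t 17.2 tcp stand mm [-129.9   -4.5  257.4] alpha 40.3 q [ 1.09  1.09 -1.12  0.78  0.07  1.8   0.13] F stand [-0.1  0.5  0. ] w 42.6
```

View pics/s18.png

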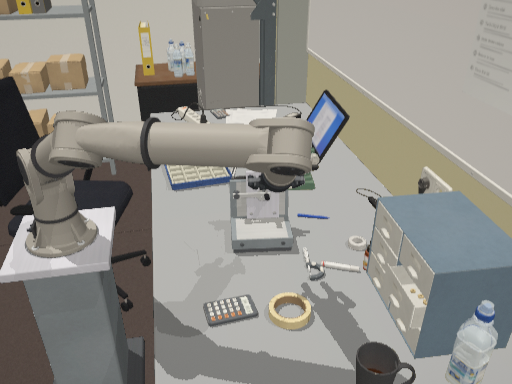

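View pics/t18.png

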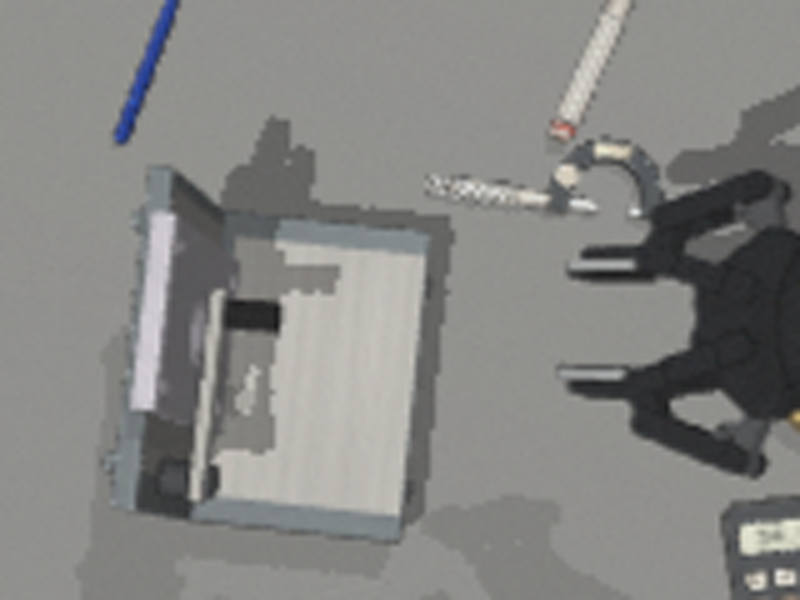

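Request:
servo_tool(
  deltas="-3 -2 3 0 0 0 0;-3 -2 3 0 0 0 0;-3 -2 3 0 0 0 0;-3 0 3 0 0 0 0;-3 0 3 0 0 0 0",
)

```text
time: 17.92
eef_pos: [0.4503, -0.3201, 0.3976]
eef_rot: [[-0.087, 0.112, 0.99], [-0.64, 0.755, -0.142], [-0.763, -0.646, 0.006]]
wrist_force: [-0.9, -0.3, 1.0]
width: 0.0426
```

```bash
python3 - <<'E'
from kin import *
s=now()
pic("side","s19",(205,130,305,230),6)
manip.camera("top")
for t in("mouse","micrometer","tape_roll","calculator"): 
  d=manip.recognise("top",t)[:2]; print(t,[(np.round(onz("top",e["centre"],.01),3).tolist(),round(e["p"],2)) for e in d])
for t in(1.45,1.571):print(t,(proj("side",knob(t,-56))-[205,130])*6)
E
```

```text
t 17.93 tcp stand mm [-195.3  141.4  397.6] alpha 40.2 q [ 1.35  0.92 -1.23  0.82 -0.02  2.03  0.11] F stand [-0.4  0.8  1. ] w 42.6
mouse [([0.611, 0.216, 0.01], 0.83)]
micrometer [([0.719, -0.293, 0.01], 0.58)]
tape_roll [([0.62, -0.496, 0.01], 0.58)]
calculator [([0.462, -0.408, 0.01], 0.8)]
1.45 [[368.09885546 385.13987105]]
1.571 [[369.51939252 405.83177368]]
```

View pics/s19.png

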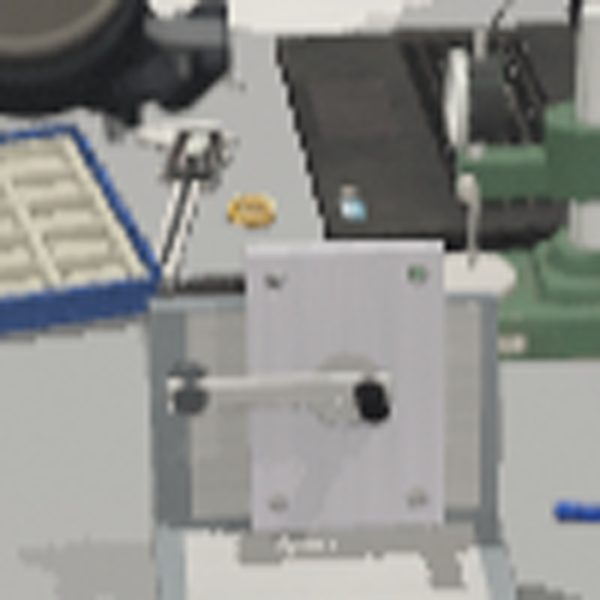

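```bash
python3 -c "
from plant import manip
print(manip.job_done())"
```

```text
the job is handed in; nothing more can be done
None
```

The flange plate is standing on end against the back plate and the bar is fully down across it. I handed the job in at about 18 s of the 58 s allowed; no verdict was reported.

**What I did:**
1. I lifted the plate's near edge with the lower finger and gripped it. I then squared it to the stand and tipped it up about its far short edge.
2. I set it against the back plate and let go while the bar was still open, at about 0.15 rad.
3. I gripped the knob, swung the bar down to its stop, let go and backed the arm off.

**Last checks:**
- **Plate:** fitted before the bar was swung, it was about 4.5 mm off the middle. Its lean was within about 1.3° of the face, its roll 0.3°, and its front face 12 mm before the back plate. In the final picture it looks unchanged.
- **Bar:** the knob's place in the final picture matches 1.571 rad. It pushed back with about 10 N at the stop before I let go.
- **Other things on the desk:** measured positions of the mouse, micrometer, tape roll and calculator differ from the start by 2 to 8 mm. I took that as recognition error, since the arm came near none of them.
- **Arm:** it is touching nothing.

**Disagreements and slips:**
- The hand's position put the closed bar at about 1.65 rad, not 1.571. I put that down to pressing against the stop and slack in the grip.
- The lower finger pushed the plate about 10 mm towards the back plate as it first went under. This did no harm.
- Joint 6 read 2.03 rad, the end of its range, on an early move and at the end.

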